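# Stack the parts boxes on the demagnetiser and throw its lever-lock switch

## Robot

A 6-joint arm with a two-finger parallel gripper is mounted at the origin on a cart in front of the work surface, level with it; the furniture and walls round the work are solid. World frame = base frame: x ahead of the robot, y to its left, z up, the work surface at z = 0. Lengths are in mm, angles in rad, forces in N, time in s.
With the tool pointing down it reaches from about 350 to 975 mm from the base axis. Payload 7.1 kg.
Tool frame: the origin (TCP) lies midway between the tips of the shut fingers; the grasp point (between the pads) lies 19 mm behind it (ctrl.hold_point_z is the distance from the TCP to the grasp point, in mm); z points along the fingers, y is the direction in which the jaws open and shut (so a half turn about z gives the same grasp; the last joint's range is limited). The gripper opens to 88 mm and grips with 3 to 60 N. Pads are 20 mm wide; open, the fingers measure 115 mm over their backs; the gripper's body (75 mm by 178 mm) begins 61 mm behind the grasp point.
Start: joints at [1.258, 0.423, 1.63, -0, 1.089, -0.019], TCP at [180.963, 598.212, 222.675] pointing down, gripper open.
Joint ranges: [-3, 3], [-0.9, 2.11], [0.09, 2.58], [-1.31, 4.45], [0.11, 2.69], [-2.54, 2.54]. Speed limits (rad/s): [2.39, 2.39, 3.01, 3.14, 3.14, 3.14].

## Interface

Orientations are given as a rotation vector (axis times angle).
In Python, from workcell import ctrl, eyes gives the robot as it stands.
- The arm moves only by the tool move_arm, never from a script. Its argument "deltas" is a list of rows, each a list of 6 numbers: the shift along the tool's x, y, z in mm, then the turn, a rotation vector about the tool's x, y, z in rad. A call has 1 to 5 rows; each row shifts and turns the pose as measured when the row begins, along the tool's axes as they then stand; what a row does not reach is not made up. A row lasts 1/12 s, in which the tool goes at most 41.7 mm and 7.16 degrees, less where a joint would pass 70% of its speed; a pose out of reach is approached as far as the arm can. A call is refused whole if a number of a shift passes 41.7 or a number of a turn 0.125, either way. A call with a gripper value outside its range is refused whole. "hand" is the closure, from -1 (fully open) to 1 (shut), set as the call begins (left out, the last holds). The fingers move at their own pace and stop on an object; the grip force is fixed at half the most. Time passes only in rows, so rows that do not move let the fingers close. It gives the time, the measured TCP pose, the force and the opening at its end, in the units of the state.
- ctrl.get_obs(): the state, without advancing time (a new reading comes with each control period).
- eyes.get_image(name): name is "side" or "top" or "wrist"; returns a dict with "frame" (384x512x3 uint8, red, green, blue), "range_z" (384x512 float32, mm along the optical axis (not along the pixel's ray), 0 where there is no reading), "fx", "fy", "cx", "cy" (pixels), "cam_to_world" (4x4, takes a point from camera to world coordinates). Camera axes: x right, y down, z forward; pixel columns grow to the right and rows downward; lengths in mm; the calibration is good to about 2 mm. A picture is of the moment at which its call begins.
- ctrl.close_job(): hands the job in, once; it reports no verdict.
The state is a dict: "t": time; "qpos": joint angles; "qvel": joint speeds; "joint_torque": joint torques, N m; "ee_pos": TCP position; "orientation": TCP orientation; "ft_force": force on the tool from outside, world axes, zero at the start; "moment": the same for the moment, N m; "width": finger opening in mm.
Only numpy, scipy, OpenCV 4.12 (cv2) and the standard library are available. Lean on these libraries where they do the work, as an engineer would, in place of code of your own. Each camera call takes 0.05 s, during which the arm holds its last target.

## Task

Demagnetise this batch of parts boxes: stack the waiting clear parts box squarely on the box that already stands on the demagnetiser's plate, then the smaller smoke-tinted box squarely on top of that, all kept level and let go. Once the stack stands, fire the demagnetiser: lift the locking collar of the switch under its hood, swing the lever all the way down towards the front edge of the desk and let the collar drop, so that it is locked in its lower position. Do not shift the box that is already on the plate or disturb the small things on the bench.

Things in the scene. Friction and masses are not known exactly. Their poses are not given: they have to be found in the camera images.
- demagnetiser: Pale grey bench demagnetiser, fixed, 150 deep x 130 wide x 137 mm high. Origin: footprint centre at z = 0; x front to back, y left, z up. Sloping desk (35 deg) in front, from x = -85 mm (22 mm high) to x = -15 (71 mm high). The coil head behind it has a top plate, z 123 to 137 mm, that runs forward as a full-width hood to x = -54, above the switch.
- plate_centre (a point): Centre of the flat black 112 x 120 mm loading plate on top of the demagnetiser (137 mm above the bench), marked by a pale circle of 100 mm; same axes as the demagnetiser. Round the work: a wooden side panel 280 mm high parts bench and red cabinet top (x from 0.50 m, y about -0.05); a lamp shade hangs to the left (x 0.41 to 0.71, y from 0.33 m, 150 mm above the bench).
- switch_pivot (a point): Pivot of the switch lever, on the desk face in the demagnetiser's middle plane; same axes as the demagnetiser. The lever swings fore and aft about the line through this point along y. The hood is in the way straight above: come in from the front, fingers pointing down and away from the robot, about 30 to 45 degrees from vertical.
- lock_lever (a joint): Lever angle, rad: 0 = upper position, leaning 22 degrees from vertical to the front (start, locked); 0.454 = lower position, leaning 48 degrees to the front (fire); hard stops at both. 6 mm steel rod with black tip 61 mm from the pivot. With the collar down a ridge lets it move only 0.04 rad; with the collar raised it turns easily (0.03 N m).
- lock_collar (a joint): How far the collar is raised along the lever, m: 0 = down (locked), stop at 0.009. It must be up about 0.007 to pass the ridge between the positions. A spring holds it down with 4 N, 8 N when fully raised; let go, it snaps down once the lever is within 0.03 rad of either end; in between it can stay up on the ridge.
- collar_mid (a point): Middle of the locking collar, a knurled metal sleeve with a red band, 18 mm diameter, 24 mm long, sliding on the lever; 36 mm from the pivot along the lever when down. Moves with it; z points outward along the lever, y along the hinge. Pinch it from its sides, along y; it may turn between the pads. Keep fingertips 26 mm or more from the pivot: bushing and gate are there.
- base_box: Clear plastic parts box with closed lid, 58 mm along its y, 46 mm along its x (52 mm with the lip and hinge knuckles), 26 mm high, loose, standing on the loading plate. Origin: centre of its underside; z up.
- middle_box: Second clear closed parts box of the same size (58 x 46 x 26 mm; long side along its y), 90 g, loose, standing on the red cabinet top right of the bench (6 mm below the bench top). Origin: centre of its underside; z up. It goes on base_box.
- top_box: Smaller closed parts box of smoky, yellowish-grey plastic, 52 mm along its y, 44 mm along its x (50 mm with the lip), 24 mm high, 80 g, loose, on the red cabinet top. Origin: centre of its underside; z up. It goes on middle_box.
- loupe: Black eye loupe, 35 mm diameter, 31 mm high, loose bystander. Origin: underside centre.
- tweezers: Short dark tweezers, 75 mm long, 10 mm high, loose bystander. Origin: underside centre.
- oil_cup: White oil cup with a stick in it, 28 mm diameter, 58 mm high, loose bystander. Origin: underside centre.
- vial: Small amber glass vial with a black cap, 30 mm diameter, 46 mm high, loose bystander. Origin: underside centre.

How it is judged (in metres and radians):
On the way, in this order (a step that is already met when the one before it is completed fails the run):
1. the clear box stands squarely on the box on the plate, let go (horizontal distance between middle_box and base_box below 0.008 m and angle between the x axis of middle_box and the x axis of base_box, either way round below 0.14 rad and z of middle_box in the frame of base_box between 0.022 and 0.03 m and contact force between the fingers and middle_box below 0.1 N), for 0.2 s.
2. the smoky box stands squarely on the clear one, let go (horizontal distance between top_box and middle_box below 0.008 m and angle between the x axis of top_box and the x axis of middle_box, either way round below 0.14 rad and z of top_box in the frame of middle_box between 0.022 and 0.03 m and contact force between the fingers and top_box below 0.1 N), for 0.2 s.
3. the collar is raised while the lever still stands in its upper position (value of joint lock_collar above 0.004 m and value of joint lock_lever below 0.12 rad).
4. the lever is in its lower position with the collar down (value of joint lock_lever above 0.38 rad and value of joint lock_collar below 0.002 m), for 0.2 s.
At the end, for the whole second after the job is handed in: Lever in its lower position (over 0.38 rad), collar down (under 2 mm); clear box on base box and smoky box on clear box, at rest, each centred on the one below within 8 mm and lined up within 8 degrees; base box within 10 mm of where it was (all of step 4 and horizontal distance between middle_box and base_box below 0.008 m and angle between the x axis of middle_box and the x axis of base_box, either way round below 0.14 rad and z of middle_box in the frame of base_box between 0.022 and 0.03 m and horizontal distance between top_box and middle_box below 0.008 m and angle between the x axis of top_box and the x axis of middle_box, either way round below 0.14 rad and z of top_box in the frame of middle_box between 0.022 and 0.03 m and distance of base_box from where it was at the start of the episode below 0.01 m and linear speed of each of top_box, middle_box below 0.02 m/s); the robot touches nothing.
It fails at once if a parts box is tipped (tilted over 29 degrees), mixing its sorted parts (angle between any of middle_box, top_box, base_box's own z axis and vertical above 0.5 rad).
It fails at once if a bystander on the bench is moved by more than 20 mm (distance of any of loupe, tweezers, oil_cup, vial from where it was at the start of the episode above 0.02 m).
It also fails if it takes over 72 s, if anything falls off the work surface, if the arm or the gripper's body presses on something with over 40 N, if the wrist force passes 120 N, or if a joint passes its speed limit or range.

## Working session

There is one attempt and no reset: what is moved stays moved. The work goes in short steps, Python scripts to look and compute and a tool call to move; the robot and the scene stay as the last step left them, time stands still between calls to the robot, and variables do not carry over. Pictures are saved under pics/ and viewed, and the job is handed in when it is done.

Besides the shell and the picture viewer there is one more tool, called after "Call:" in YAML: its name, and indented under it one key for each argument. move_arm: Moves the arm, as the interface text tells. Its arguments: {"type":"object","properties":{"deltas":{"type":"array"},"hand":{"type":"number"}},"required":["deltas"]}

```bash
ls; mkdir -p pics; python3 - <<'E'
from workcell import ctrl, eyes
import cv2, numpy as np
o=ctrl.get_obs()
print(o, ctrl.hold_point_z)
for n in ["side","top","wrist"]:
    d=eyes.get_image(n)
    cv2.imwrite(f"pics/{n}0.png",d["frame"][:,:,::-1])
    np.savez(f"pics/{n}0.npz",**d)
    print(n,d["fx"],d["cx"],d["cy"],np.round(d["cam_to_world"],3).tolist())
E
```

```text
pics
{'t': 0.0, 'qpos': array([ 1.25802020e+00,  4.23861550e-01,  1.63067596e+00, -3.82437301e-05,
        1.08859951e+00, -1.89814948e-02]), 'qvel': array([-1.25467562e-04,  4.21796264e-05, -1.04769560e-03, -1.82363004e-03,
       -6.89746650e-04, -9.55404632e-04]), 'joint_torque': array([ 5.85802809e-04, -5.44633126e+01, -2.73663855e+01,  6.43829280e-02,
        2.27703725e-02, -1.01475475e-04]), 'ee_pos': array([180.79561751, 597.70138121, 221.89428609]), 'orientation': array([-4.59773418e-01, -3.10754159e+00,  2.40119356e-03]), 'ft_force': array([-0.32655893,  0.22327595,  0.12690779]), 'moment': array([ 0.02432396, -0.02711546, -0.04663156]), 'width': 87.55546000398937} 18.700000000000003
side 367.03699778878666 253.6534047113448 189.80551231037066 [[0.972, -0.175, 0.154, 369.059], [-0.233, -0.772, 0.591, -557.82], [0.015, -0.611, -0.792, 878.069], [0.0, 0.0, 0.0, 1.0]]
top 411.3778273555732 253.73402455751886 198.33244622704137 [[-0.003, -0.986, 0.166, 311.598], [-1.0, 0.002, -0.004, 25.055], [0.003, -0.166, -0.986, 1415.768], [0.0, 0.0, 0.0, 1.0]]
wrist 298.7127955929488 255.21464510333738 188.03897158961152 [[0.29, 0.922, 0.257, 110.113], [0.957, -0.279, -0.078, 620.085], [-0.0, 0.269, -0.963, 383.152], [0.0, 0.0, 0.0, 1.0]]
```

View pics/side0.png

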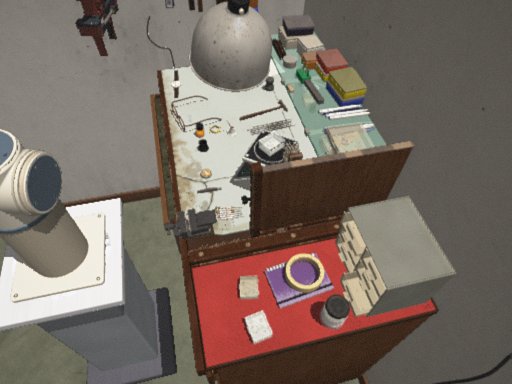

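View pics/top0.png

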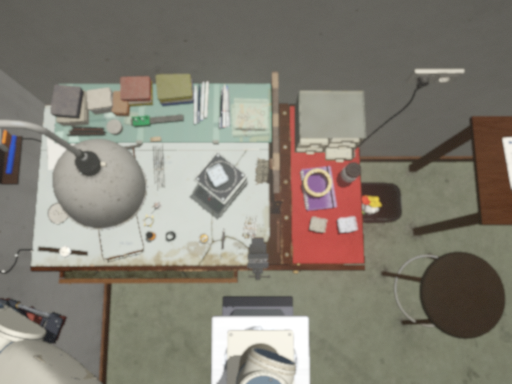

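```bash
cat > h.py <<'E'
import numpy as np, cv2
def load(n): return dict(np.load(f"pics/{n}.npz"))
def cloud(d):
    z=d["range_z"]; h,w=z.shape
    u,v=np.meshgrid(np.arange(w),np.arange(h))
    P=np.stack([(u-d["cx"])/d["fx"]*z,(v-d["cy"])/d["fy"]*z,z,np.ones_like(z)],-1)
    W=P@d["cam_to_world"].T
    W=W[...,:3]; W[z==0]=np.nan
    return W
def proj(d,p):
    p=np.atleast_2d(np.asarray(p,float)); M=np.linalg.inv(d["cam_to_world"])
    c=np.c_[p,np.ones(len(p))]@M.T
    return np.c_[c[:,0]/c[:,2]*d["fx"]+d["cx"],c[:,1]/c[:,2]*d["fy"]+d["cy"]]
def crop(d,x0,y0,x1,y1,s,fn):
    cv2.imwrite(fn,cv2.resize(d["frame"][y0:y1,x0:x1,::-1],None,fx=s,fy=s,interpolation=cv2.INTER_CUBIC))
E
python3 - <<'E'
from h import *
s=load("side0");t=load("top0")
crop(s,190,180,350,300,5,"pics/c1.png") 
crop(s,190,240,350,360,5,"pics/c1.png")
crop(s,220,110,320,210,6,"pics/c2.png")
crop(t,130,140,370,260,3.3,"pics/c3.png")
crop(t,180,145,260,225,7,"pics/c4.png")
E
```

```text
(no output)
```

View pics/c1.png

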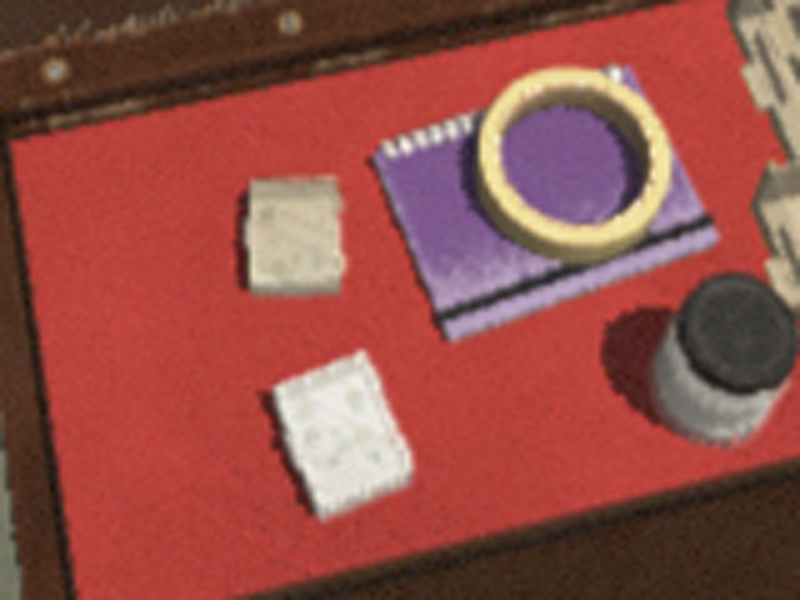

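View pics/c2.png

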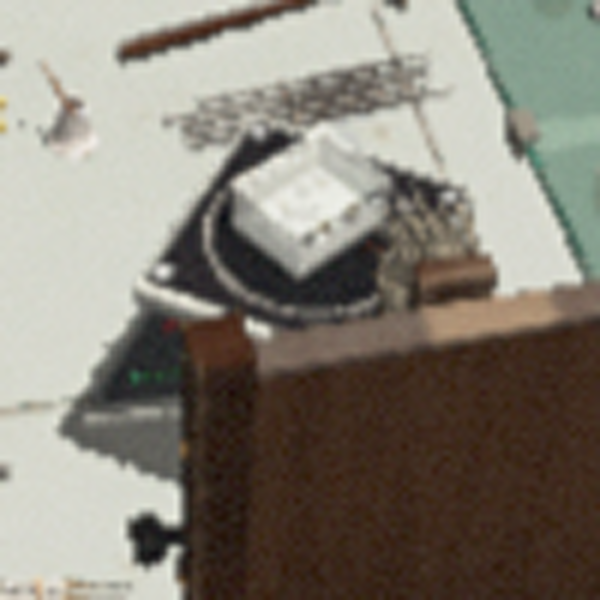

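View pics/c3.png

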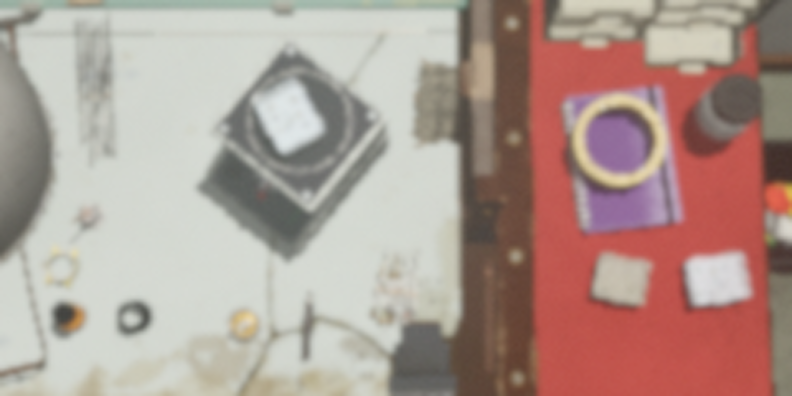

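View pics/c4.png

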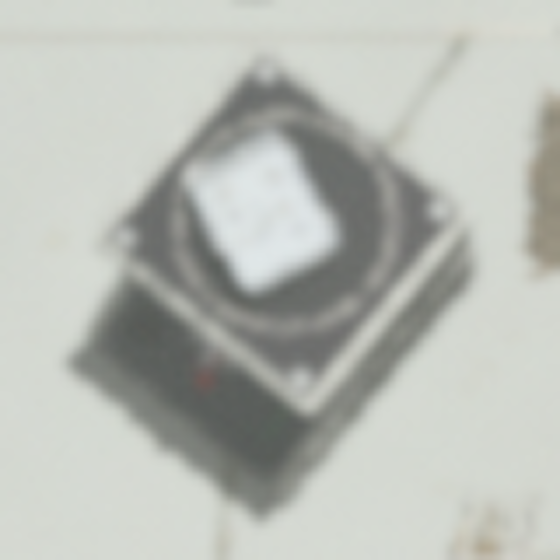

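```bash
python3 - <<'E'
from h import *
np.set_printoptions(precision=1,suppress=True)
t=load("top0");s=load("side0");w=load("wrist0")
W=cloud(t)
def q(px): 
    for u,v in px: print((u,v),W[v,u])
f=lambda x,y:(int(round(180+x/7)),int(round(145+y/7)))
print("demag corners");q([f(268,85),f(140,225),f(300,370),f(430,212),f(262,210),f(205,378)])
g=lambda x,y:(int(round(130+x/3.3)),int(round(140+y/3.3)))
print("boxes clear, smoky");q([g(717,278),g(622,278)]); print("red");q([g(600,360)])
print("bystanders");q([g(68,318),g(134,318),g(243,325),g(85,218),g(307,330), g(60,270)])
print("tape, jar,panel");q([g(580,140),g(725,100),g(485,130)])
Ws=cloud(s)
for n,(x,y) in dict(smoky=(295,235),clear=(345,440),tape=(490,200),jar=(735,330)).items(): print(n,Ws[240+y//5,190+x//5])
print(Ws[110+210//6,220+300//6])
for r in (w,):
  from scipy.spatial.transform import Rotation as R
  T=np.eye(4);T[:3,:3]=R.from_rotvec([-4.59773418e-01,-3.10754159e+00,2.40119356e-03]).as_matrix();T[:3,3]=[180.79561751,597.70138121,221.89428609]
  print(np.round(np.linalg.inv(T)@w["cam_to_world"],3))
E
```

```text
demag corners
(218, 157) [661.4 134.  138.6]
(200, 177) [595.8 190.2 139.9]
(223, 198) [528.5 116.9 137.3]
(241, 175) [601.9  60.2 140.2]
(217, 175) [597.1 134.5 162.1]
(209, 199) [542.3 171.7  36.3]
boxes clear, smoky
(347, 224) [ 457.9 -298.8   16.8]
(318, 224) [ 458.  -199.5   17.7]
red
(312, 249) [ 374.4 -180.3   -6.8]
bystanders
(151, 236) [416.  359.8  52.3]
(171, 236) [419.8 304.1  -0.5]
(204, 238) [411.9 189.4  10.1]
(156, 206) [521.5 355.2  17.3]
(223, 240) [405.  124.7   8.7]
(148, 222) [468.3 384.8   0.3]
tape, jar,panel
(306, 182) [ 601.6 -160.2   31.2]
(350, 170) [ 634.1 -303.7   71. ]
(277, 179) [562.6 -46.5 260.3]
smoky [ 455.  -207.4   21. ]
clear [ 454.9 -309.    23.2]
tape [ 552.9 -212.6   23.4]
jar [ 630.1 -317.8   76.7]
[587.3 114.6 164.7]
[[  -0.    -1.    -0.3   74.1]
 [   1.    -0.     0.     0.7]
 [  -0.    -0.3    1.  -161.3]
 [   0.     0.     0.     1. ]]
```

View pics/wrist0.png

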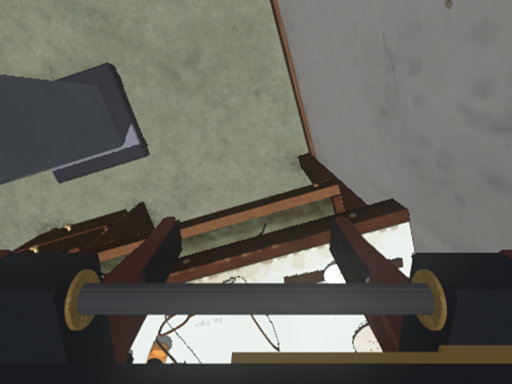

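Call:
move_arm:
  deltas:
    - [-20,-30,-12,0,0,0]
    - [-20,-30,-12,0,0,0]
    - [-20,-30,-12,0,0,0]
    - [-20,-30,-12,0,0,0]
    - [-20,-30,-12,0,0,0]

```text
t: 0.57
ee_pos: [231.9, 422.8, 278.3]
orientation: [-0.449, -3.106, 0.012]
ft_force: [-0.2, 0.7, 1.7]
width: 87.8
```

```bash
cat >> h.py <<'E'
from scipy.spatial.transform import Rotation as R
def delta(pos,rot=None,o=None):
    """total tool-frame delta to world target"""
    if o is None:
        from workcell import ctrl; o=ctrl.get_obs()
    Rc=R.from_rotvec(o["orientation"])
    d=Rc.inv().apply(np.asarray(pos,float)-o["ee_pos"])
    r=np.zeros(3) if rot is None else (Rc.inv()*rot).as_rotvec()
    n=max(np.linalg.norm(d)/40,np.degrees(np.linalg.norm(r))/7)
    print("d",np.round(d,1),"r",np.round(r,3),"rows",round(n,1),"q",np.round(o["qpos"],2))
    return d,r
def down(jaw):
    """tool down, tool y at jaw angle (deg) in world"""
    a=np.radians(jaw); y=np.array([np.cos(a),np.sin(a),0]);z=np.array([0,0,-1.]);x=np.cross(y,z)
    return R.from_matrix(np.c_[x,y,z])
def snap(n,name):
    from workcell import eyes
    d=eyes.get_image(n); np.savez(f"pics/{name}.npz",**d); cv2.imwrite(f"pics/{name}.png",d["frame"][:,:,::-1]); return d
E
python3 - <<'E'
from h import *
delta([420,-100,330],down(90))
E
```

```text
d [-328.3 -448.6  -48.5] r [-0.008 -0.003 -0.287] rows 14.0 q [ 1.04  0.15  1.88 -0.    1.13 -0.24]
```

Call:
move_arm:
  deltas:
    - [-23,-33,-4,0,0,-0.02]
    - [-23,-33,-4,0,0,-0.02]
    - [-23,-33,-4,0,0,-0.02]
    - [-23,-33,-4,0,0,-0.02]
    - [-23,-33,-4,0,0,-0.02]

```text
t: 0.98
ee_pos: [303.0, 228.6, 301.3]
orientation: [-0.279, -3.128, 0.008]
ft_force: [1.1, -0.3, -0.1]
width: 87.8
```

Call:
move_arm:
  deltas:
    - [-23,-33,-4,0,0,-0.02]
    - [-23,-33,-4,0,0,-0.02]
    - [-23,-33,-4,0,0,-0.02]
    - [-23,-33,-4,0,0,-0.02]
    - [-23,-33,-4,0,0,-0.02]

```text
t: 1.4
ee_pos: [393.5, 42.0, 323.6]
orientation: [0.112, 3.138, -0.006]
ft_force: [0.4, 0.9, -0.6]
width: 88.1
```

```bash
python3 - <<'E'
from h import *
delta([400,-255,230],down(90))
E
```

```text
d [ -27.4 -295.5   94.8] r [-0.004  0.002 -0.071] rows 7.8 q [ 0.08 -0.06  1.98 -0.    1.21 -1.42]
```

Call:
move_arm:
  deltas:
    - [-4,-40,8,0,0,-0.01]
    - [-4,-40,8,0,0,-0.01]
    - [-4,-40,8,0,0,-0.01]
    - [-4,-40,8,0,0,-0.01]
    - [-4,-40,10,0,0,-0.01]

```text
t: 1.82
ee_pos: [406.6, -162.5, 286.3]
orientation: [0.029, 3.13, -0.008]
ft_force: [1.1, 0.6, -0.1]
width: 88.1
```

Call:
move_arm:
  deltas:
    - [-4,-36,15,0,0,-0.01]
    - [-4,-36,20,0,0,-0.01]
    - [0,-20,20,0,0,0]
    - [0,0,0,0,0,0]
    - [0,0,0,0,0,0]

```text
t: 2.23
ee_pos: [412.5, -265.0, 229.1]
orientation: [0.01, 3.13, -0.009]
ft_force: [0.6, -0.7, -0.0]
width: 87.8
```

```bash
python3 - <<'E'
from h import *
delta([400,-255,230],down(90))
snap("wrist","w1")
E
```

```text
d [12.6  9.9 -1.1] r [-0.006  0.012 -0.006] rows 0.4 q [-0.6   0.21  1.92  0.    0.99 -2.16]
```

View pics/w1.png

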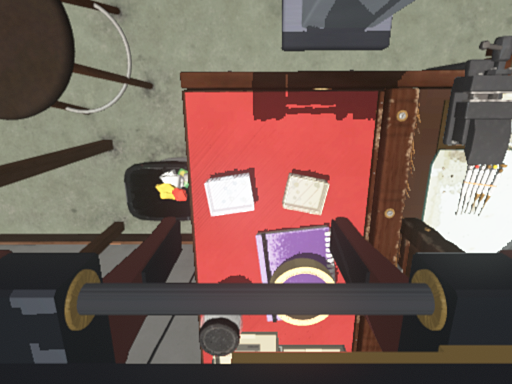

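```bash
python3 - <<'E'
from h import *
np.set_printoptions(precision=1,suppress=True)
w=load("w1");W=cloud(w)
crop(w,190,155,350,230,5,"pics/c5.png")
print("red z",W[120,250],W[200,275])
for n,(x0,x1) in dict(clear=(200,266),smoky=(275,340)).items():
    S=W[160:228,x0:x1].reshape(-1,3)
    z=S[:,2]; print(n,np.percentile(z[z>5],[50,90,98]))
    zt=np.percentile(z[z>5],70)
    T=S[abs(z-zt)<3]
    r=cv2.minAreaRect(T[:,:2].astype(np.float32)); print(len(T),r,T.mean(0)); print(cv2.boxPoints(r))
E
```

```text
red z [ 360.6 -271.5   -4.8] [ 470.3 -237.8   -7.1]
clear [19.2 20.2 20.8]
1502 ((457.1826477050781, -298.9500732421875), (46.60202407836914, 58.06041717529297), 8.45135498046875) [ 456.3 -298.8   19.3]
[[ 429.9 -273.7]
 [ 438.4 -331.1]
 [ 484.5 -324.2]
 [ 476.  -266.8]]
smoky [ 17.4  18.7 234.2]
1288 ((457.1610412597656, -199.20899963378906), (51.977813720703125, 44.55651092529297), 78.37203979492188) [ 456.4 -199.2   17.5]
[[ 430.1 -220.2]
 [ 473.7 -229.2]
 [ 484.2 -178.2]
 [ 440.6 -169.3]]
```

View pics/c5.png

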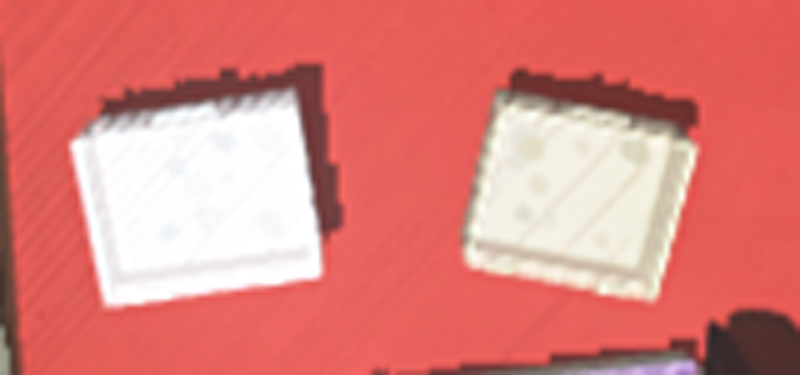

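```bash
python3 - <<'E'
from h import *
delta([457.2,-299,70],down(98.4))
E
```

```text
d [-43.  -33.4 159.9] r [-0.007  0.011 -0.152] rows 4.2 q [-0.6   0.21  1.92  0.    0.99 -2.16]
```

Call:
move_arm:
  deltas:
    - [-12,-9,34,0,0.003,-0.04]
    - [-12,-9,36,0,0.003,-0.04]
    - [-12,-9,36,0,0.003,-0.04]
    - [-10,-8,36,0,0.003,-0.035]
    - [0,0,10,0,0,0]

```text
t: 2.7
ee_pos: [470.7, -296.2, 83.8]
orientation: [-0.253, 3.117, -0.027]
ft_force: [-0.8, -0.5, 0.9]
width: 87.7
```

```bash
python3 - <<'E'
from h import *
delta([457.2,-299,-1],down(98.4))
E
```

```text
d [14.8  1.  84.6] r [-0.019  0.013  0.016] rows 2.1 q [-0.58  0.52  1.88 -0.01  0.72 -2.31]
```

Call:
move_arm:
  deltas:
    - [12,1,10,-0.01,0.01,0.01]
    - [3,0,20,-0.01,0.005,0.005]
    - [0,0,0,0,0,0]
    - [0,0,0,0,0,0]

```text
t: 3.03
ee_pos: [454.2, -293.3, 55.2]
orientation: [0.231, -3.128, -0.007]
ft_force: [-0.1, -0.1, 0.9]
width: 88.0
```

```bash
python3 - <<'E'
from h import *
delta([457.2,-299,-1],down(98.4))
E
```

```text
d [-2.4 -6.3 56.2] r [ 0.005 -0.005  0.001] rows 1.4 q [-0.6   0.56  1.9   0.    0.69 -2.31]
```

Call:
move_arm:
  deltas:
    - [-2,-6,18,0.005,-0.005,0]
    - [0,0,18,0,0,0]
    - [0,0,12,0,0,0]
    - [0,0,0,0,0,0]

```text
t: 3.37
ee_pos: [459.7, -300.1, 15.0]
orientation: [-0.229, 3.124, -0.011]
ft_force: [-0.4, 1.3, 0.5]
width: 88.4
```

```bash
python3 - <<'E'
from h import *
delta([457.2,-299,-1],down(98.4))
E
```

```text
d [ 2.5  1.5 16. ] r [-0.008  0.008 -0.   ] rows 0.4 q [-0.6   0.63  1.9  -0.    0.6  -2.32]
```

Call:
move_arm:
  deltas:
    - [2,1,10,-0.004,0.004,0]
    - [0,0,6,0,0,0]
    - [0,0,0,0,0,0]

```text
t: 3.62
ee_pos: [458.9, -300.0, 1.4]
orientation: [-0.229, 3.126, -0.009]
ft_force: [-1.0, 0.4, 1.1]
width: 87.6
```

```bash
python3 - <<'E'
from h import *
delta([457.2,-299,-1],down(98.4))
E
```

```text
d [1.5 1.2 2.4] r [-0.006  0.007 -0.   ] rows 0.1 q [-0.6   0.66  1.9   0.    0.57 -2.32]
```

Call:
move_arm:
  deltas:
    - [1.5,1,1,-0.005,0.005,0]
    - [0,0,0,0,0,0]
    - [0,0,0,0,0,0]
    - [0,0,0,0,0,0]
    - [0,0,0,0,0,0]
  hand: 1

```text
t: 4.03
ee_pos: [457.7, -299.5, 1.6]
orientation: [-0.229, 3.131, -0.003]
ft_force: [0.9, 0.3, -0.7]
width: 58.2
```

Call:
move_arm:
  deltas:
    - [0,0,0,0,0,0]
    - [0,0,0,0,0,0]
    - [0,0,-10,0,0,0]
    - [0,0,-20,0,0,0]
    - [0,0,-20,0,0,0]

```text
t: 4.45
ee_pos: [454.8, -297.6, 50.2]
orientation: [0.229, -3.129, -0.006]
ft_force: [0.6, 0.7, -1.5]
width: 58.3
```

```bash
python3 - <<'E'
from h import *
snap("wrist","w2")
t=load("top0");W=cloud(t)
# base box top
m=(W[...,2]>155)&(W[...,2]<172)
m[:,:200]=0;m[:,245:]=0;m[:150]=0;m[200:]=0
P=W[m];r=cv2.minAreaRect(P[:,:2].astype(np.float32));print(len(P),r,cv2.boxPoints(r),P[:,2].mean())
m=abs(W[...,2]-137)<6
m[:,:190]=0;m[:,250:]=0;m[:145]=0;m[215:]=0
P=W[m];r=cv2.minAreaRect(P[:,:2].astype(np.float32));print(len(P),r,cv2.boxPoints(r),P[:,2].mean())
delta([400,-180,330],down(60))
E
```

```text
284 ((599.0311889648438, 135.7356414794922), (59.47138214111328, 49.70610427856445), 28.36238670349121) [[561.0586   143.4795  ]
 [584.67126   99.7401  ]
 [637.0038   127.991776]
 [613.3911   171.73119 ]] 162.70934975689892
1150 ((596.2869873046875, 128.39266967773438), (129.84437561035156, 118.69550323486328), 50.91498947143555) [[509.2889   115.41647 ]
 [601.42175   40.582184]
 [683.28503  141.36887 ]
 [591.1522   216.20316 ]] 136.66763761641494
d [  38.8  126.  -276.1] r [ 0.   -0.    0.67] rows 7.6 q [-0.6   0.56  1.9   0.    0.68 -2.32]
```

View pics/w2.png

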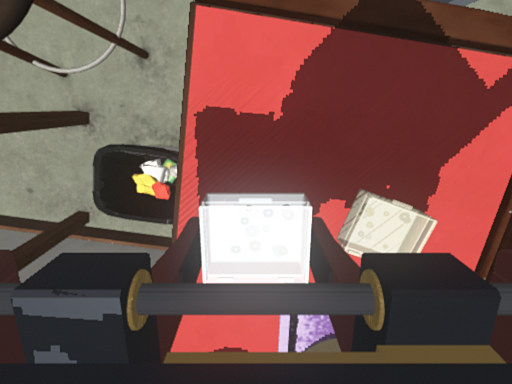

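Call:
move_arm:
  deltas:
    - [4,5,-38,0,0,0.06]
    - [4,5,-38,0,0,0.08]
    - [4,5,-38,0,0,0.08]
    - [4,5,-38,0,0,0.08]
    - [4,10,-38,0,0,0.08]

```text
t: 4.92
ee_pos: [433.0, -266.6, 242.7]
orientation: [-0.389, -3.101, -0.013]
ft_force: [0.8, 0.6, -0.5]
width: 58.2
```

Call:
move_arm:
  deltas:
    - [4,20,-32,0,0,0.08]
    - [4,22,-32,0,0,0.08]
    - [4,30,-25,0,0,0.08]
    - [0,38,0,0,0,0.0]
    - [0,38,0,0,0,0]

```text
t: 5.33
ee_pos: [484.2, -129.1, 349.2]
orientation: [0.801, 3.036, 0.003]
ft_force: [0.7, -0.7, -1.3]
width: 58.1
```

```bash
python3 - <<'E'
from h import *
delta([430,0,340],down(45))
E
```

```text
d [110.8  85.6   9.3] r [0.003 0.001 0.269] rows 3.5 q [-0.29  0.1   1.76  0.    1.28 -1.34]
```

```bash
python3 - <<'E'
from h import *
delta([560,90,345],down(30))
E
```

```text
d [ 42.2 228.    4.7] r [0.003 0.    0.531] rows 5.8 q [-0.29  0.1   1.76  0.    1.28 -1.34]
```

Call:
move_arm:
  deltas:
    - [9,36,0,0,0,0.09]
    - [12,35,0,0,0,0.09]
    - [15,34,0,0,0,0.09]
    - [18,33,0,0,0,0.09]
    - [22,31,0,0,0,0.09]

```text
t: 5.75
ee_pos: [537.3, 58.7, 354.5]
orientation: [1.482, 2.76, 0.008]
ft_force: [0.7, -0.4, 0.1]
width: 58.4
```

Call:
move_arm:
  deltas:
    - [18,20,0,0,0,0.08]
    - [0,0,0,0,0,0]
    - [0,0,0,0,0,0]

```text
t: 6.0
ee_pos: [544.3, 93.1, 355.0]
orientation: [1.592, 2.698, 0.012]
ft_force: [0.8, -0.2, -1.6]
width: 58.1
```

```bash
python3 - <<'E'
from h import *
snap("wrist","w3")
delta([599,136,300],down(28.4))
E
```

```text
d [11.6 68.2 55.7] r [0.011 0.003 0.008] rows 2.2 q [ 0.15  0.18  1.66  0.    1.29 -0.36]
```

View pics/w3.png

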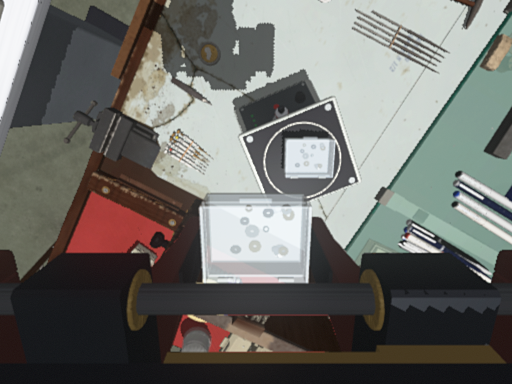

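Wrist view: base box at about (309,157) inside the plate circle, switch at (280,108). I'll fit the base box, the plate and the held box from depth.

```bash
python3 - <<'E'
from h import *
np.set_printoptions(precision=1,suppress=True)
w=load("w3");W=cloud(w)
def fit(m,n):
    P=W[m];r=cv2.minAreaRect(P[:,:2].astype(np.float32));print(n,len(P),r,"z",np.median(P[:,2]));print(cv2.boxPoints(r))
b=np.zeros(W.shape[:2],bool);b[130:190,270:345]=1
fit(b&(W[...,2]>157)&(W[...,2]<170),"base")
b[:]=0;b[95:190,235:360]=1
fit(b&(abs(W[...,2]-137)<4),"plate")
b[:]=0;b[190:280,190:320]=1
z=W[...,2][b];print(np.nanpercentile(z,[5,25,50,75,95]))
fit(b&(abs(W[...,2]-np.nanmedian(z))<4),"held")
crop(w,225,65,365,205,5.5,"pics/c6.png")
E
```

```text
base 1847 ((597.907958984375, 137.2489776611328), (58.123233795166016, 48.2865104675293), 28.664203643798828) z 162.28545335802187
[[560.8 144.5]
 [584.  102.1]
 [635.  130. ]
 [611.8 172.4]]
plate 5839 ((596.0452880859375, 128.35440063476562), (129.31301879882812, 118.46611785888672), 50.87138366699219) z 136.1905645228578
[[509.3 115.6]
 [601.2  40.8]
 [682.8 141.1]
 [590.9 215.9]]
[ 56.1 371.4 372.4 373.  380.8]
held 8456 ((541.7955322265625, 97.0042724609375), (68.04208374023438, 44.817012786865234), 28.174468994140625) z 372.5927636188792
[[501.2 100.7]
 [522.4  61.2]
 [582.4  93.3]
 [561.2 132.8]]
```

View pics/c6.png

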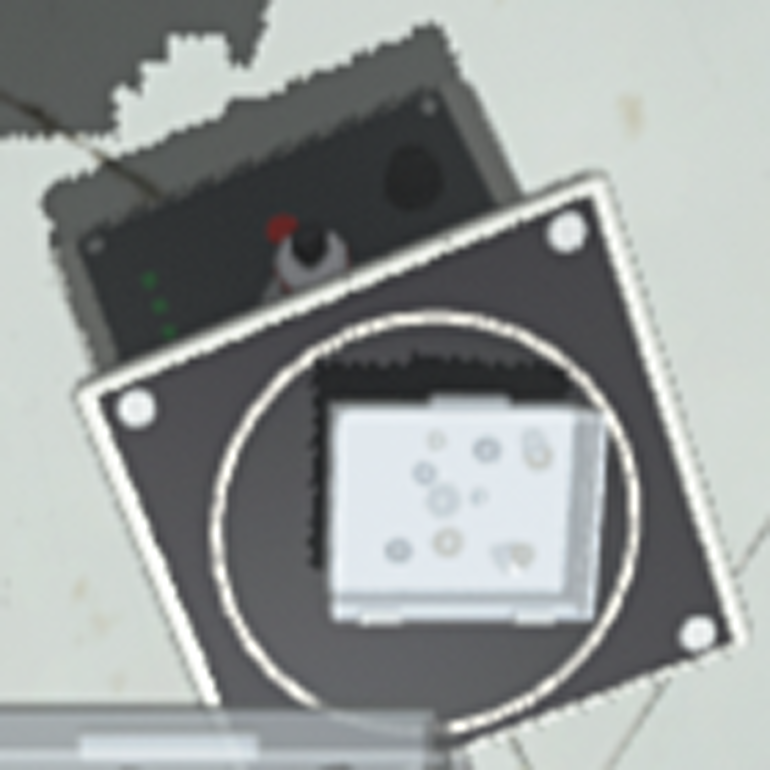

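```bash
python3 - <<'E'
from h import *
delta([598.5,136.4,220],down(28.6))
E
```

```text
d [ 12.5  67.  135.7] r [0.011 0.003 0.005] rows 3.8 q [ 0.15  0.18  1.66  0.    1.29 -0.36]
```

Call:
move_arm:
  deltas:
    - [4,22,20,0.003,0,0]
    - [4,22,20,0.003,0,0]
    - [4,20,28,0.003,0,0]
    - [0,0,35,0,0,0]
    - [0,0,20,0,0,0]

```text
t: 6.47
ee_pos: [600.6, 129.3, 236.7]
orientation: [1.589, 2.691, 0.013]
ft_force: [-1.8, 0.7, -2.3]
width: 58.2
```

```bash
python3 - <<'E'
from h import *
delta([598.5,136.4,190],down(28.6))
E
```

```text
d [ 7.7  0.8 46.6] r [0.015 0.01  0.005] rows 1.2 q [ 0.19  0.38  1.65 -0.01  1.08 -0.31]
```

Call:
move_arm:
  deltas:
    - [7,1,10,0.008,0.005,0]
    - [0,0,20,0.004,0.004,0.003]
    - [0,0,15,0,0,0]
    - [0,0,0,0,0,0]

```text
t: 6.8
ee_pos: [595.3, 131.0, 186.2]
orientation: [-1.603, -2.696, 0.006]
ft_force: [-1.3, -0.3, -1.2]
width: 58.4
```

```bash
python3 - <<'E'
from h import *
delta([598.5,136.4,172],down(28.6))
E
```

```text
d [ 3.2  5.5 14.2] r [-0.006 -0.002 -0.001] rows 0.4 q [ 0.2   0.45  1.69  0.    1.01 -0.3 ]
```

Call:
move_arm:
  deltas:
    - [3,5,2,0,0,0]
    - [0,0,0,0,0,0]
    - [0,0,0,0,0,0]

```text
t: 7.05
ee_pos: [599.1, 134.8, 186.6]
orientation: [-1.605, -2.696, 0.005]
ft_force: [-0.6, -0.1, -0.7]
width: 58.5
```

```bash
python3 - <<'E'
from h import *
delta([598.5,136.4,172],down(28.6))
snap("wrist","w4");snap("side","s4")
delta([598.5,136.4,172],down(28.6))
s=load("s4");crop(s,220,90,340,180,6,"pics/c7.png")
E
```

```text
d [ 1.6  0.3 14.6] r [-0.005 -0.002 -0.002] rows 0.4 q [ 0.2   0.45  1.68  0.    1.02 -0.3 ]
d [ 1.6  0.1 14.8] r [-0.004 -0.002 -0.002] rows 0.4 q [ 0.2   0.45  1.68  0.    1.02 -0.3 ]
```

View pics/c7.png

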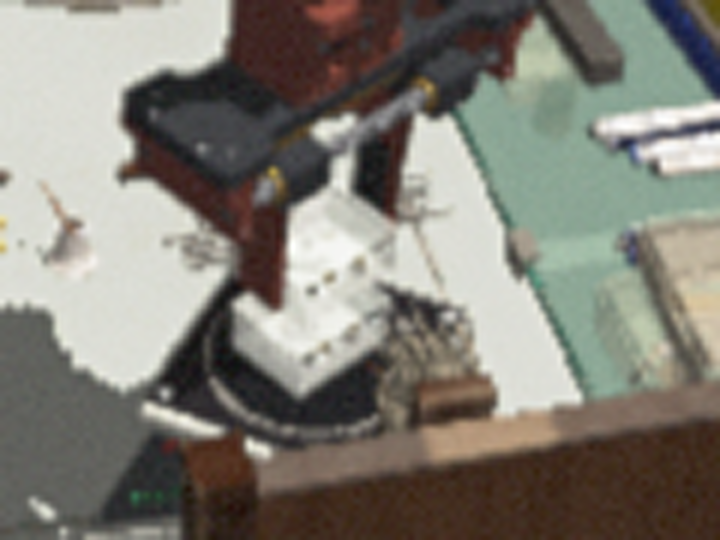

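View pics/w4.png

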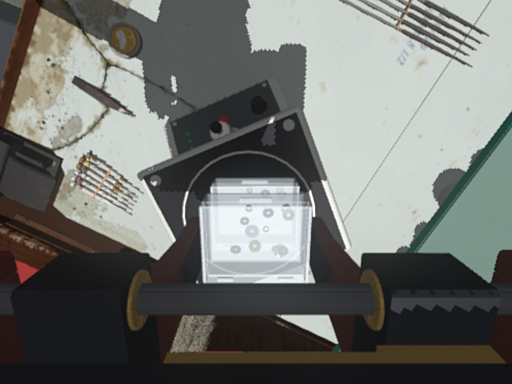

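Call:
move_arm:
  deltas:
    - [1.5,0,5,0,0,0]
    - [0,0,5,0,0,0]
    - [0,0,0,0,0,0]

```text
t: 7.4
ee_pos: [599.5, 136.7, 178.3]
orientation: [-1.606, -2.699, -0.0]
ft_force: [0.0, 0.3, -1.1]
width: 58.1
```

```bash
python3 - <<'E'
from h import *
delta([598.5,136.4,172],down(28.6))
E
```

```text
d [ 0.2 -1.   6.3] r [-0.    -0.001 -0.002] rows 0.2 q [ 0.2   0.46  1.69  0.    1.   -0.29]
```

Call:
move_arm:
  deltas:
    - [0,-1,4,0,0,0]
    - [0,0,3,0,0,0]
    - [0,0,0,0,0,0]

```text
t: 7.65
ee_pos: [598.8, 136.4, 171.0]
orientation: [1.606, 2.7, 0.001]
ft_force: [0.1, 0.6, 0.6]
width: 58.1
```

```bash
python3 - <<'E'
from h import *
delta([598.5,136.4,172],down(28.6))
E
```

```text
d [ 0.1 -0.2 -1. ] r [ 0.001 -0.    -0.002] rows 0.0 q [ 0.2   0.47  1.69  0.    0.98 -0.29]
```

Call:
move_arm:
  deltas:
    - [0,0,0.3,0,0,0]
    - [0,0,0,0,0,0]
    - [0,0,0,0,0,0]
    - [0,0,0,0,0,0]
  hand: -1

```text
t: 7.98
ee_pos: [598.8, 136.4, 170.5]
orientation: [-1.606, -2.7, -0.001]
ft_force: [0.8, -1.0, -0.2]
width: 81.2
```

Call:
move_arm:
  deltas:
    - [0,0,0,0,0,0]
    - [0,0,-10,0,0,0]
    - [0,0,-20,0,0,0]
    - [0,0,-30,0,0,0]
    - [0,0,-38,0,0,0]

```text
t: 8.4
ee_pos: [593.9, 135.3, 264.6]
orientation: [-1.6, -2.689, 0.017]
ft_force: [0.6, 0.5, -0.2]
width: 87.9
```

Call:
move_arm:
  deltas:
    - [0,-25,-25,0,0,0]
    - [-10,-32,-15,0,0,0]
    - [-10,-32,-10,0,0,0]
    - [0,0,0,0,0,0]

```text
t: 8.73
ee_pos: [528.1, 75.3, 329.3]
orientation: [1.602, 2.702, -0.001]
ft_force: [0.9, -0.3, -0.6]
width: 87.7
```

```bash
python3 - <<'E'
from h import *
np.set_printoptions(precision=1,suppress=True)
w=snap("wrist","w5");W=cloud(w)
crop(w,120,40,400,250,2.8,"pics/c8.png")
b=np.zeros(W.shape[:2],bool);b[60:250,180:400]=1
m=b&(abs(W[...,2]-188)<6)
P=W[m];r=cv2.minAreaRect(P[:,:2].astype(np.float32));print(len(P),r,np.median(P[:,2]));print(cv2.boxPoints(r))
delta([400,-150,350],down(75))
E
```

```text
2639 ((546.3309326171875, 74.05479431152344), (234.59425354003906, 63.20515060424805), 51.10569763183594) 188.6762494289094
[[448.1   2.6]
 [497.3 -37.1]
 [644.6 145.5]
 [595.4 185.2]]
d [-136.6 -222.5  -21.4] r [ 0.   0.  -0.8] rows 6.6 q [ 0.1  0.2  1.7  0.   1.2 -0.4]
```

View pics/c8.png

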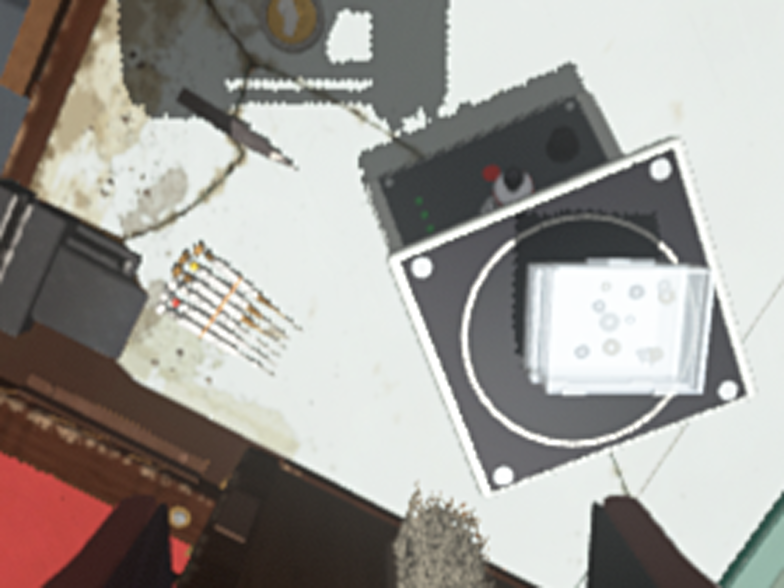

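```bash
python3 - <<'E'
from h import *
np.set_printoptions(precision=1,suppress=True)
w=load("w5");W=cloud(w)
for zc,t in ((188,5),(162,5)):
  b=np.zeros(W.shape[:2],bool);b[125:188,298:382]=1
  m=b&(abs(W[...,2]-zc)<t)
  P=W[m];r=cv2.minAreaRect(P[:,:2].astype(np.float32));print(len(P),r,np.median(P[:,2]))
E
```

```text
2611 ((597.7322387695312, 139.40240478515625), (58.255470275878906, 48.1829833984375), 28.732181549072266) 188.6918424465224
137 ((582.0481567382812, 143.75201416015625), (75.25650787353516, 37.11045455932617), 68.51310729980469) 162.7255376521535
```

Call:
move_arm:
  deltas:
    - [-12,-36,0,0,0,-0.1]
    - [-12,-36,0,0,0,-0.1]
    - [-14,-36,0,0,0,-0.1]
    - [-16,-36,0,0,0,-0.1]
    - [-16,-36,0,0,0,-0.1]

```text
t: 9.2
ee_pos: [442.5, -85.2, 329.6]
orientation: [0.858, 3.016, 0.009]
ft_force: [0.4, -0.0, 0.5]
width: 87.9
```

```bash
python3 - <<'E'
from h import *
delta([457.2,-199.2,110],down(78.4))
E
```

```text
d [-71.6 -90.7 219.2] r [ 0.006  0.005 -0.352] rows 6.2 q [-0.22  0.03  1.88  0.01  1.22 -1.24]
```

Call:
move_arm:
  deltas:
    - [8,-38,5,0,0,-0.07]
    - [-10,-30,20,0,0,-0.07]
    - [-20,-15,30,0,0,-0.07]
    - [-22,-10,32,0,0,-0.07]
    - [-20,-5,34,0,0,-0.07]

```text
t: 9.62
ee_pos: [463.8, -202.7, 213.9]
orientation: [0.295, 3.102, -0.003]
ft_force: [0.7, -0.7, 0.6]
width: 87.7
```

```bash
python3 - <<'E'
from h import *
delta([457.2,-199.2,60],down(78.4))
E
```

```text
d [ 11.1   2.1 153.7] r [0.001 0.025 0.013] rows 3.9 q [-0.44  0.25  1.91  0.01  0.96 -1.83]
```

Call:
move_arm:
  deltas:
    - [10,2,20,0,0.015,0.01]
    - [0,0,34,0,0.008,0]
    - [0,0,34,0,0,0]
    - [0,0,30,0,0,0]
    - [0,0,0,0,0,0]

```text
t: 10.03
ee_pos: [460.0, -200.9, 84.0]
orientation: [-0.311, -3.124, -0.004]
ft_force: [-1.3, 0.3, -0.5]
width: 87.8
```

```bash
python3 - <<'E'
from h import *
delta([457.2,-199.2,1],down(78.4))
E
```

```text
d [ 2.9  0.9 83. ] r [ 0.002 -0.002  0.004] rows 2.1 q [-0.44  0.46  1.98  0.    0.7  -1.81]
```

Call:
move_arm:
  deltas:
    - [3,1,10,0,0,0]
    - [0,0,24,0,0,0]
    - [0,0,22,0,0,0]
    - [0,0,14,0,0,0]
    - [0,0,0,0,0,0]

```text
t: 10.45
ee_pos: [462.7, -199.4, 14.2]
orientation: [0.31, 3.126, 0.004]
ft_force: [-1.2, -0.3, -0.2]
width: 88.0
```

```bash
python3 - <<'E'
from h import *
delta([457.2,-199.2,0],down(78.4))
E
```

```text
d [ 5.4 -0.9 14.2] r [0.003 0.    0.005] rows 0.4 q [-0.43  0.6   1.99  0.    0.55 -1.81]
```

Call:
move_arm:
  deltas:
    - [5,-1,8,0,0,0.004]
    - [0.5,0,6,0,0,0]
    - [0,0,0,0,0,0]

```text
t: 10.7
ee_pos: [459.7, -199.9, 2.1]
orientation: [0.316, 3.121, 0.002]
ft_force: [-0.2, 0.7, 0.3]
width: 87.6
```

```bash
python3 - <<'E'
from h import *
delta([457.2,-199.2,0],down(78.4))
E
```

```text
d [2.6 0.2 2.1] r [0.002 0.004 0.001] rows 0.1 q [-0.44  0.62  2.    0.01  0.52 -1.81]
```

Call:
move_arm:
  deltas:
    - [2.5,0,1.5,0,0.003,0]
    - [0.5,0,0.5,0,0,0]
    - [0,0,0,0,0,0]

```text
t: 10.95
ee_pos: [457.8, -199.8, 1.9]
orientation: [0.316, 3.122, 0.001]
ft_force: [0.2, -0.6, 0.3]
width: 87.8
```

Call:
move_arm:
  deltas:
    - [0,0,0,0,0,0]
    - [0,0,0,0,0,0]
    - [0,0,0,0,0,0]
    - [0,0,0,0,0,0]
    - [0,0,0,0,0,0]
  hand: 1

```text
t: 11.37
ee_pos: [458.6, -200.3, 3.3]
orientation: [0.316, 3.12, -0.0]
ft_force: [-0.6, -0.4, 0.1]
width: 58.2
```

```bash
python3 - <<'E'
from h import *
delta([457.2,-199.2,0],down(78.4))
from workcell import ctrl
print(ctrl.get_obs()["ee_pos"],ctrl.get_obs()["ft_force"])
E
```

```text
d [1.7 0.8 3.3] r [0.001 0.006 0.   ] rows 0.1 q [-0.44  0.62  2.01  0.    0.51 -1.81]
[ 458.64317675 -200.29642243    3.31501297] [-0.62318527 -0.35948746  0.06917583]
```

Call:
move_arm:
  deltas:
    - [0,0,0,0,0,0]
    - [0,0,0,0,0,0]
    - [0,0,0,0,0,0]

```text
t: 11.62
ee_pos: [458.7, -200.3, 3.3]
orientation: [0.316, 3.12, -0.0]
ft_force: [0.0, 0.5, 0.3]
width: 52.1
```

```bash
python3 - <<'E'
from h import *
delta([457.2,-199.2,0],down(78.4))
w=snap("wrist","w6")
crop(w,120,140,400,300,2.8,"pics/c9.png")
E
```

```text
d [1.7 0.8 3.3] r [0.001 0.006 0.   ] rows 0.1 q [-0.44  0.62  2.01  0.    0.51 -1.81]
```

View pics/c9.png

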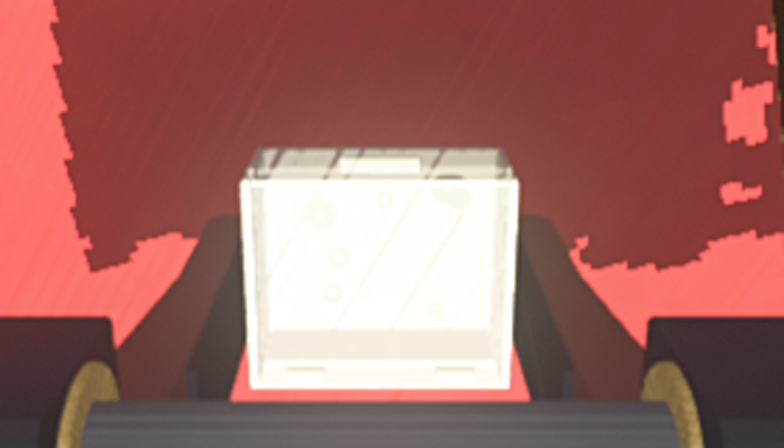

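Call:
move_arm:
  deltas:
    - [0,0,-12,0,0,0]
    - [0,0,-30,0,0,0]
    - [0,0,-38,0,0,0]
    - [0,0,-38,0,0,0]
    - [0,0,-38,0,0,0]

```text
t: 12.08
ee_pos: [451.7, -197.4, 159.1]
orientation: [-0.316, -3.113, -0.01]
ft_force: [1.1, -0.6, -0.8]
width: 52.1
```

Call:
move_arm:
  deltas:
    - [0,0,-39,0,0,0.05]
    - [0,0,-39,0,0,0.08]
    - [0,0,-39,0,0,0.08]
    - [0,0,-39,0,0,0.08]
    - [0,10,-37,0,0,0.08]

```text
t: 12.5
ee_pos: [453.6, -188.6, 365.6]
orientation: [-0.905, -2.994, -0.005]
ft_force: [1.6, -1.5, -1.7]
width: 52.1
```

```bash
python3 - <<'E'
from h import *
delta([560,90,370],down(30))
E
```

```text
d [ 65.7 290.9  -3.7] r [-0.004 -0.014  0.46 ] rows 7.5 q [-0.42  0.08  1.75  0.    1.33 -1.4 ]
```

Call:
move_arm:
  deltas:
    - [8,37,0,0,0,0.06]
    - [10,36,0,0,0,0.06]
    - [12,35,0,0,0,0.06]
    - [14,34,0,0,0,0.06]
    - [16,33,0,0,0,0.06]

```text
t: 12.92
ee_pos: [525.3, -15.9, 383.3]
orientation: [1.383, 2.81, 0.006]
ft_force: [0.6, 0.2, -0.5]
width: 52.3
```

Call:
move_arm:
  deltas:
    - [18,32,0,0,0,0.06]
    - [20,32,0,0,0,0.06]
    - [15,25,0,0,0,0.04]
    - [0,0,0,0,0,0]
    - [0,0,0,0,0,0]

```text
t: 13.33
ee_pos: [568.1, 89.4, 386.9]
orientation: [1.609, 2.687, 0.009]
ft_force: [-0.3, 0.4, -1.3]
width: 52.2
```

```bash
python3 - <<'E'
from h import *
delta([599.2,136.2,250],down(28.7))
w=snap("wrist","w7");W=cloud(w)
E
```

```text
d [ 27.2  48.1 137.3] r [ 0.01   0.005 -0.009] rows 3.7 q [ 0.14  0.2   1.56 -0.    1.37 -0.36]
```

View pics/w7.png

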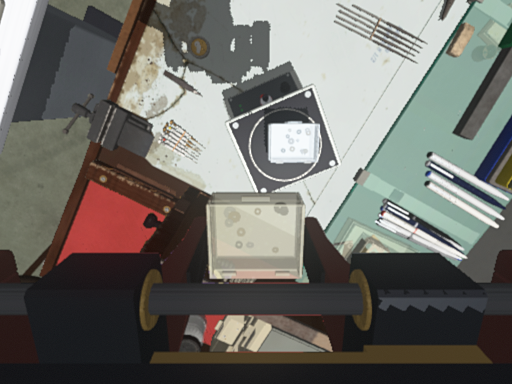

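```bash
python3 - <<'E'
from h import *
w=load("w7");W=cloud(w)
b=np.zeros(W.shape[:2],bool);b[115:170,255:335]=1
for tol in (3,5):
  m=b&(abs(W[...,2]-188.5)<tol)
  P=W[m];r=cv2.minAreaRect(P[:,:2].astype(np.float32));print(len(P),r,np.median(P[:,2]))
E
```

```text
1850 ((598.58984375, 138.3358612060547), (57.68547058105469, 45.8120231628418), 28.6815128326416) 188.7549824251393
1871 ((598.0223999023438, 139.2392578125), (57.76297378540039, 47.77505874633789), 28.400074005126953) 188.74140988677476
```

Call:
move_arm:
  deltas:
    - [10,16,10,0.004,0,0]
    - [9,16,20,0.004,0,0]
    - [8,15,30,0,0,-0.005]
    - [0,0,38,0,0,0]
    - [0,0,25,0,0,0]

```text
t: 13.8
ee_pos: [600.4, 130.1, 270.7]
orientation: [1.602, 2.681, 0.013]
ft_force: [-0.2, -0.5, -1.6]
width: 51.8
```

```bash
python3 - <<'E'
from h import *
delta([599.2,136.2,215],down(28.7))
E
```

```text
d [ 6.6  0.9 55.7] r [ 0.016  0.011 -0.007] rows 1.4 q [ 0.2   0.35  1.62 -0.01  1.15 -0.29]
```

Call:
move_arm:
  deltas:
    - [6,1,10,0.008,0.005,0]
    - [1,0,22,0.006,0.004,-0.005]
    - [0,0,20,0,0,0]
    - [0,0,0,0,0,0]

```text
t: 14.13
ee_pos: [593.7, 131.7, 213.8]
orientation: [-1.607, -2.694, 0.01]
ft_force: [-0.7, -1.1, -1.8]
width: 52.6
```

```bash
python3 - <<'E'
from h import *
delta([599.4,136.8,199],down(28.7))
E
```

```text
d [ 1.8  7.6 14.8] r [-0.008 -0.001 -0.006] rows 0.4 q [ 0.2   0.41  1.67 -0.    1.07 -0.29]
```

Call:
move_arm:
  deltas:
    - [2,7,1,-0.005,0,-0.003]
    - [0,0,0,0,0,0]
    - [0,0,0,0,0,0]

```text
t: 14.38
ee_pos: [600.2, 135.6, 216.4]
orientation: [-1.607, -2.698, 0.001]
ft_force: [-0.0, -0.2, -0.3]
width: 52.2
```

```bash
python3 - <<'E'
from h import *
delta([599.4,136.8,199],down(28.7))
E
```

```text
d [ 1.4 -0.1 17.4] r [-0.001 -0.    -0.005] rows 0.4 q [ 0.2   0.42  1.66  0.    1.07 -0.29]
```

Call:
move_arm:
  deltas:
    - [1.4,0,7,0,0,-0.003]
    - [0,0,6,0,0,0]
    - [0,0,0,0,0,0]

```text
t: 14.63
ee_pos: [601.7, 137.2, 206.5]
orientation: [1.601, 2.698, 0.006]
ft_force: [-0.6, 0.5, -0.9]
width: 52.0
```

```bash
python3 - <<'E'
from h import *
delta([599.4,136.8,198],down(28.7))
E
```

```text
d [ 0.7 -2.3  8.5] r [ 0.006  0.002 -0.001] rows 0.2 q [ 0.2   0.43  1.66  0.    1.04 -0.29]
```

Call:
move_arm:
  deltas:
    - [0.7,-2,4,0.003,0,0]
    - [0,0,3,0,0,0]
    - [0,0,0,0,0,0]

```text
t: 14.88
ee_pos: [599.5, 137.0, 199.3]
orientation: [1.601, 2.699, 0.003]
ft_force: [-0.2, 0.3, 0.5]
width: 51.8
```

```bash
python3 - <<'E'
from h import *
delta([599.4,136.8,198],down(28.7))
E
```

```text
d [-0.2 -0.2  1.3] r [ 0.003  0.002 -0.001] rows 0.0 q [ 0.21  0.43  1.67 -0.    1.03 -0.29]
```

Call:
move_arm:
  deltas:
    - [0,0,0.6,0,0,0]
    - [0,0,0,0,0,0]

```text
t: 15.05
ee_pos: [599.6, 137.1, 199.4]
orientation: [1.601, 2.699, 0.003]
ft_force: [0.3, -0.4, -0.8]
width: 52.3
```

```bash
python3 - <<'E'
from h import *
delta([599.4,136.8,198],down(28.7))
E
```

```text
d [-0.2 -0.3  1.4] r [ 0.003  0.002 -0.001] rows 0.0 q [ 0.21  0.43  1.67 -0.    1.03 -0.29]
```

Call:
move_arm:
  deltas:
    - [0,0,1,0,0,0]
    - [0,0,0,0,0,0]

```text
t: 15.22
ee_pos: [599.8, 137.2, 199.5]
orientation: [1.601, 2.699, 0.003]
ft_force: [0.1, -0.5, -0.8]
width: 51.6
```

```bash
python3 - <<'E'
from h import *
delta([599.4,136.8,198],down(28.7))
snap("side","s8");s=load("s8");crop(s,220,80,340,170,6,"pics/c10.png")
E
```

```text
d [-0.2 -0.6  1.5] r [ 0.004  0.002 -0.001] rows 0.0 q [ 0.21  0.43  1.67 -0.    1.03 -0.29]
```

View pics/c10.png

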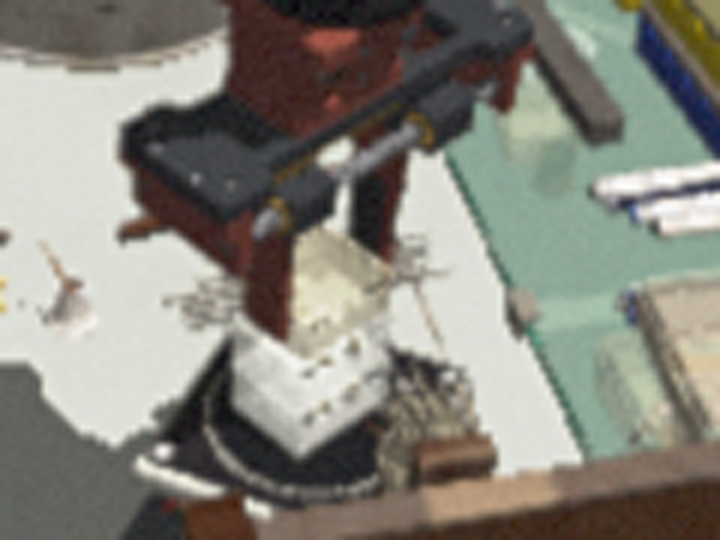

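Call:
move_arm:
  deltas:
    - [0,0,2,0,0,0]
    - [0,0,0.5,0,0,0]
    - [0,0,0.5,0,0,0]

```text
t: 15.52
ee_pos: [600.3, 137.3, 199.1]
orientation: [1.6, 2.698, 0.005]
ft_force: [-1.4, -0.3, 3.2]
width: 52.0
```

```bash
python3 - <<'E'
from h import *
delta([599.4,136.8,198],down(28.7))
E
```

```text
d [ 0.  -1.1  1.1] r [ 0.005  0.003 -0.001] rows 0.0 q [ 0.21  0.43  1.67 -0.    1.03 -0.29]
```

Call:
move_arm:
  deltas:
    - [0,0,0,0,0,0]
    - [0,0,0,0,0,0]
    - [0,0,0,0,0,0]
    - [0,0,0,0,0,0]
    - [0,0,0,0,0,0]
  hand: -1

```text
t: 15.93
ee_pos: [600.4, 137.3, 198.0]
orientation: [1.6, 2.698, 0.005]
ft_force: [1.1, -0.3, 0.2]
width: 82.2
```

Call:
move_arm:
  deltas:
    - [0,0,0,0,0,0]
    - [0,0,-10,0,0,0]
    - [0,0,-20,0,0,0]
    - [0,0,-30,0,0,0]
    - [0,0,-38,0,0,0]

```text
t: 16.35
ee_pos: [595.0, 136.2, 291.1]
orientation: [-1.598, -2.695, 0.014]
ft_force: [0.7, 0.3, 0.1]
width: 87.9
```

```bash
python3 - <<'E'
from h import *
delta([400,136.8,350],down(50.9))
w=snap("wrist","w9")
E
```

```text
d [  94.1 -171.5  -56.6] r [-0.011 -0.005 -0.388] rows 5.1 q [ 0.21  0.34  1.59 -0.    1.22 -0.29]
```

View pics/w9.png

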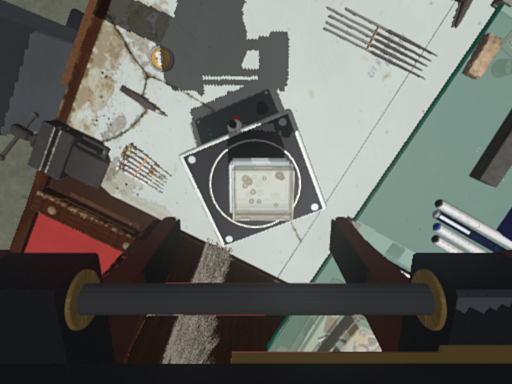

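```bash
cat >> h.py <<'E'
DO=np.array([591.9,131.7,0.]); _a=np.radians(-39.1)
XD=np.array([np.cos(_a),np.sin(_a),0]); YD=np.array([-np.sin(_a),np.cos(_a),0])
def todem(P): 
    D=np.asarray(P)-DO; return np.stack([D@XD,D@YD,D[...,2]],-1)
def frdem(p): return DO+p[0]*XD+p[1]*YD+np.array([0,0,p[2]])
def tilt(deg,flip=False):
    t=np.radians(deg); z=np.sin(t)*XD-np.cos(t)*np.array([0,0,1.]); y=YD; x=np.cross(y,z)
    return R.from_matrix(np.c_[x,y,z])
E
python3 - <<'E'
from h import *
np.set_printoptions(precision=1,suppress=True)
for n in ("w3","w9"):
  w=load(n);W=todem(cloud(w))
  m=(W[...,0]>-85)&(W[...,0]<-48)&(abs(W[...,1])<14)&(W[...,2]<115)&(W[...,2]>72)
  for v,u in np.argwhere(m): print(n,(u,v),W[v,u],w["frame"][v,u])
w=load("w9");W=cloud(w)
b=np.zeros(W.shape[:2],bool);b[150:230,220:305]=1
for zc in (213,188.7):
  m=b&(abs(W[...,2]-zc)<3)
  P=W[m];r=cv2.minAreaRect(P[:,:2].astype(np.float32));print(zc,len(P),r,np.median(P[:,2]))
E
```

```text
w3 (np.int64(280), np.int64(106)) [-66.    0.2 107.8] [41 43 46]
w3 (np.int64(281), np.int64(106)) [-65.6   1.4 108. ] [41 43 44]
w3 (np.int64(282), np.int64(106)) [-65.    2.7 106.7] [43 43 44]
w3 (np.int64(279), np.int64(107)) [-65.4  -1.5 108.5] [41 43 44]
w3 (np.int64(280), np.int64(107)) [-64.9  -0.3 108.4] [44 46 47]
w3 (np.int64(281), np.int64(107)) [-64.4   1.  107.9] [45 46 49]
w3 (np.int64(282), np.int64(107)) [-63.9   2.1 108.4] [43 43 46]
w3 (np.int64(283), np.int64(107)) [-63.3   3.5 107.1] [40 41 42]
w3 (np.int64(284), np.int64(107)) [-62.2   5.9  94.5] [65 66 68]
w3 (np.int64(278), np.int64(108)) [-64.7  -3.2 107.8] [45 46 48]
w3 (np.int64(279), np.int64(108)) [-64.2  -2.  108.5] [42 44 46]
w3 (np.int64(280), np.int64(108)) [-63.7  -0.8 109.5] [45 46 48]
w3 (np.int64(281), np.int64(108)) [-63.2   0.4 109.4] [44 44 46]
w3 (np.int64(282), np.int64(108)) [-62.7   1.7 108.6] [39 39 40]
w3 (np.int64(283), np.int64(108)) [-62.2   2.9 108.6] [37 38 39]
w3 (np.int64(284), np.int64(108)) [-61.7   4.1 108.4] [76 77 79]
w3 (np.int64(285), np.int64(108)) [-60.5   6.6  95.3] [116 1
[... 16292 characters left out ...]
p.int64(131)) [-54.1  -5.4  97.6] [ 99  99 101]
w9 (np.int64(232), np.int64(131)) [-53.6  -4.5  96.3] [100 101 103]
w9 (np.int64(233), np.int64(131)) [-53.2  -3.3  97.7] [93 96 95]
w9 (np.int64(234), np.int64(131)) [-52.8  -2.   99. ] [85 87 86]
w9 (np.int64(229), np.int64(132)) [-53.8  -8.4  94.8] [75 76 77]
w9 (np.int64(230), np.int64(132)) [-53.5  -6.9  98.7] [85 87 88]
w9 (np.int64(231), np.int64(132)) [-52.9  -6.1  96.3] [84 85 84]
213 3136 ((599.5054321289062, 139.91867065429688), (52.11880111694336, 44.059757232666016), 28.587478637695312) 213.09120286222452
188.7 196 ((581.9519653320312, 144.7730255126953), (72.48857879638672, 35.503543853759766), 67.82538604736328) 188.5381742584404
```

```bash
python3 - <<'E'
from h import *
np.set_printoptions(precision=0,suppress=True)
for n in ("side0","top0"):
    W=cloud(load(n)).reshape(-1,3)
    m=(W[:,2]>60)&(W[:,1]>300)&(W[:,0]>350)&(W[:,0]<750)&(W[:,1]<650)
    P=W[m]
    for z0 in (60,120,140,160,180,220,260,300,340):
        Q=P[(P[:,2]>=z0)&(P[:,2]<z0+20)]
        if len(Q)>5: print(n,z0,len(Q),Q.min(0),Q.max(0))
p=frdem([-50.6,0,83.9]); T=tilt(42)
zt=T.apply([0,0,1]); print("grasp TCP",p,"pre60",p-60*zt,"pre130",p-130*zt, T.as_rotvec())
delta(p-130*zt+np.array([0,0,60]),T)
E
```

```text
side0 160 766 [510. 300. 161.] [750. 648. 180.]
side0 180 626 [437. 311. 180.] [750. 603. 200.]
side0 220 442 [425. 342. 220.] [665. 525. 240.]
side0 260 547 [432. 342. 260.] [668. 473. 280.]
side0 300 699 [444. 350. 300.] [666. 576. 320.]
side0 340 822 [467. 376. 340.] [643. 527. 360.]
top0 160 1173 [513. 300. 161.] [750. 650. 180.]
top0 180 588 [441. 312. 180.] [750. 605. 200.]
top0 220 226 [427. 345. 220.] [605. 585. 240.]
top0 260 332 [434. 343. 260.] [659. 557. 280.]
top0 300 711 [446. 352. 300.] [670. 572. 320.]
top0 340 1540 [465. 377. 340.] [643. 555. 360.]
grasp TCP [553. 164.  84.] pre60 [521. 189. 128.] pre130 [485. 218. 181.] [ 1.  2. -0.]
d [126. -61.  60.] r [-0. -1. -0.] rows 6.7 q [ 0.  0.  2. -0.  1. -0.]
```

```bash
python3 - <<'E'
from h import *
p=frdem([-50.6,0,83.9]); T=tilt(42); zt=T.apply([0,0,1])
delta(p-130*zt+np.array([0,0,60]),down(50.9))
delta(p-130*zt+np.array([0,0,60]),T)
E
```

```text
d [126.1 -61.   59.9] r [ 0.     0.001 -0.388] rows 3.8 q [ 0.21  0.33  1.58 -0.    1.23 -0.29]
d [126.1 -61.   59.9] r [-0.142 -0.722 -0.371] rows 6.7 q [ 0.21  0.33  1.58 -0.    1.23 -0.29]
```

Call:
move_arm:
  deltas:
    - [31,-15,0,0,0,-0.1]
    - [31,-12,0,0,0,-0.1]
    - [32,-6,0,0,0,-0.1]
    - [32,0,0,0,0,-0.08]

```text
t: 16.73
ee_pos: [499.7, 218.3, 308.5]
orientation: [1.049, 2.945, 0.013]
ft_force: [-0.2, 0.5, -0.2]
width: 87.7
```

```bash
python3 - <<'E'
from h import *
p=frdem([-50.6,0,83.9]); T=tilt(42); zt=T.apply([0,0,1])
delta(p-130*zt+np.array([0,0,60]),T)
E
```

```text
d [ 12.2 -10.   67.7] r [ 0.012 -0.721 -0.007] rows 5.9 q [ 0.39  0.21  1.73 -0.    1.19 -0.49]
```

Call:
move_arm:
  deltas:
    - [2,-3,8,0,-0.12,0]
    - [2,-3,8,0,-0.12,0]
    - [2,-3,8,0,-0.12,0]
    - [2,-1,8,0,-0.12,0]
    - [2,0,8,0,-0.12,0]

```text
t: 17.15
ee_pos: [496.8, 215.8, 278.4]
orientation: [0.851, 2.375, -0.226]
ft_force: [0.2, -0.4, 0.5]
width: 87.9
```

Call:
move_arm:
  deltas:
    - [0,0,0,0,-0.12,0]
    - [0,0,0,0,0,0]
    - [0,0,0,0,0,0]

```text
t: 17.4
ee_pos: [494.3, 218.3, 277.6]
orientation: [0.803, 2.26, -0.269]
ft_force: [-0.5, 0.1, -0.8]
width: 87.8
```

```bash
python3 - <<'E'
from h import *
p=frdem([-50.6,0,83.9]); T=tilt(42); zt=T.apply([0,0,1])
delta(p-100*zt,T)
w=snap("wrist","w10")
E
```

```text
d [ 72.7 -10.6  95.2] r [ 0.039  0.026 -0.016] rows 3.0 q [ 0.79  0.24  1.99 -0.93  1.02  0.46]
```

View pics/w10.png

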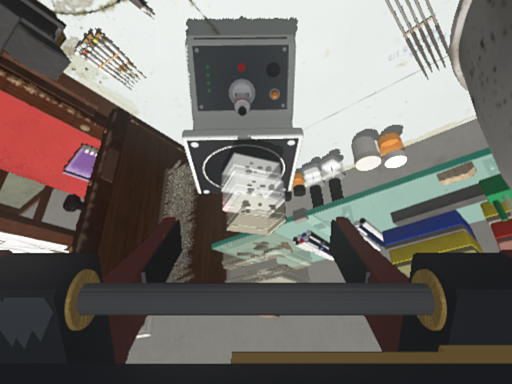

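Call:
move_arm:
  deltas:
    - [25,-4,30,0.02,0.01,-0.008]
    - [25,-4,30,0.01,0.01,-0.008]
    - [20,-2,30,0,0,0]
    - [0,0,0,0,0,0]
    - [0,0,0,0,0,0]

```text
t: 17.87
ee_pos: [504.5, 207.8, 167.4]
orientation: [0.828, 2.29, -0.288]
ft_force: [0.2, 1.1, 1.5]
width: 87.9
```

```bash
python3 - <<'E'
from h import *
np.set_printoptions(precision=1,suppress=True)
p=frdem([-50.6,0,83.9]); T=tilt(42); zt=T.apply([0,0,1])
delta(p-60*zt,T)
w=snap("wrist","w11");W=todem(cloud(w))
m=(W[...,0]>-90)&(W[...,0]<-40)&(abs(W[...,1])<14)&(W[...,2]<121)
# points above desk face by >10
h=W[...,2]-(22+(W[...,0]+85)*.7)
m&=h>8
v,u=np.where(m);print(u.min(),u.max(),v.min(),v.max())
P=W[m]
# coordinate along lever s from pivot guess, and lateral
piv=np.array([-38.6,54.2]);a=np.radians(22);uu=np.array([-np.sin(a),np.cos(a)]);nn=np.array([-np.cos(a),-np.sin(a)])
s=(P[:,[0,2]]-piv)@uu; n=(P[:,[0,2]]-piv)@nn
for s0 in range(12,66,3):
    k=(s>=s0)&(s<s0+3)
    if k.sum()>3: print(s0,k.sum(),"y",P[k,1].min(),P[k,1].max(),"n max",np.percentile(n[k],95))
y0,y1,x0,x1=v.min()-40,v.max()+30,u.min()-50,u.max()+50
crop(w,x0,max(y0,0),x1,y1,4,"pics/c11.png")
E
```

```text
d [ 7.1 -4.7 45.7] r [ 0. -0. -0.] rows 1.2 q [ 0.8  0.4  2.  -1.   0.9  0.7]
237 260 152 200
12 11 y -8.315320699844044 6.089291363615336 n max 6.9292205718795294
18 23 y -8.287708052964957 7.899661316063979 n max 8.960821352623709
21 14 y -8.11422117244499 7.8478669910408465 n max 10.169333414155746
24 17 y -7.046277268830186 8.65566754693448 n max 10.97277318602999
27 36 y -8.957192469341 8.585334976752353 n max 11.607071968328272
30 35 y -8.904438056410347 8.507474573559684 n max 11.300225781749107
33 35 y -8.80637448447133 8.478461850259825 n max 11.40622174405065
36 37 y -8.708075020647486 9.210131930331759 n max 11.724998305900533
39 47 y -8.643179466951624 9.18551961244822 n max 11.51319242109045
42 44 y -8.74756935663481 8.217675935806453 n max 10.940532836770606
45 183 y -8.663996477115415 8.134095668771094 n max 10.258865102299419
48 9 y -2.375595231227518 1.9775898559494534 n max 5.041451364490711
51 6 y -3.1927850264890214 1.9668819932642885 n max 5.032740588592791
54 21 y -4.947754348844297 4.46998830777735 n max 6.78621660578915
57 49 y -4.927309391768651 4.443326038737071 n max 6.1535701062281545
60 29 y -3.233220329059157 2.720817682507037 n max 5.243980783251779
```

View pics/w11.png

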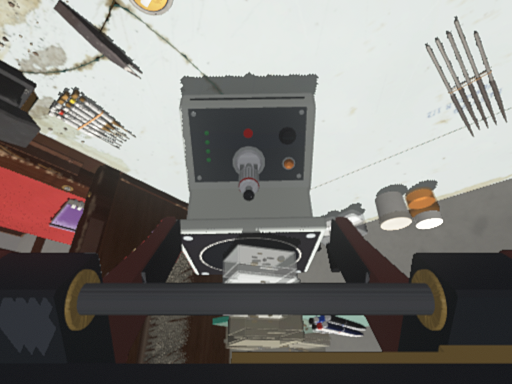

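View pics/c11.png

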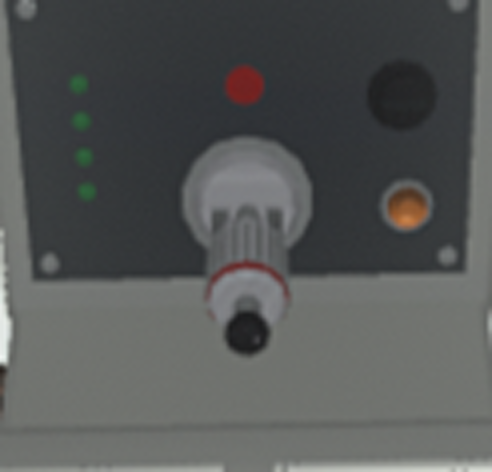

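```bash
cat >> h.py <<'E'
def lev(r,ang): 
    a=np.radians(ang); return frdem([-40-r*np.sin(a),-0.2,53.7+r*np.cos(a)])
E
python3 - <<'E'
from h import *
T=tilt(42); zt=T.apply([0,0,1])
delta(lev(31,22)-15*zt,T)
E
```

```text
d [ 8.7 -5.4 91.4] r [ 0.013 -0.006 -0.017] rows 2.3 q [ 0.75  0.43  2.03 -1.04  0.87  0.65]
```

Call:
move_arm:
  deltas:
    - [8,-5,10,0.01,-0.005,-0.015]
    - [1,0,20,0,0,0]
    - [0,0,25,0,0,0]
    - [0,0,0,0,0,0]
  hand: 0.0

```text
t: 18.25
ee_pos: [529.7, 187.5, 127.5]
orientation: [0.82, 2.285, -0.294]
ft_force: [-0.5, -0.5, -0.4]
width: 64.9
```

```bash
python3 - <<'E'
from h import *
T=tilt(42)
delta(lev(31,22),T)
E
```

```text
d [ 6.6 -5.  54.7] r [ 0.012  0.002 -0.011] rows 1.4 q [ 0.69  0.51  2.04 -1.15  0.8   0.73]
```

Call:
move_arm:
  deltas:
    - [6,-5,10,0.008,0,-0.008]
    - [2,-1,15,0.003,0,0]
    - [0,0,12,0,0,0]
    - [0,0,0,0,0,0]
    - [0,0,0,0,0,0]

```text
t: 18.67
ee_pos: [542.5, 172.0, 98.3]
orientation: [0.818, 2.285, -0.306]
ft_force: [0.1, -0.5, 0.6]
width: 43.7
```

```bash
python3 - <<'E'
from h import *
T=tilt(42)
delta(lev(31,22),T)
snap("wrist","w12")
E
```

```text
d [ 1.6 -0.4 19.9] r [ 0.004  0.005 -0.007] rows 0.5 q [ 0.65  0.58  2.03 -1.23  0.76  0.79]
```

View pics/w12.png

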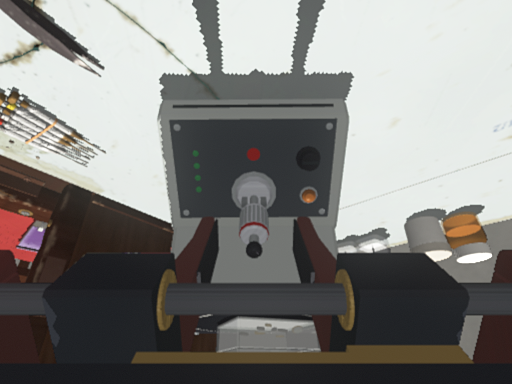

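Call:
move_arm:
  deltas:
    - [1,0,9,0.003,0.003,-0.005]
    - [0.5,0,9,0,0,0]
    - [0,0,2,0,0,0]
    - [0,0,0,0,0,0]

```text
t: 19.05
ee_pos: [553.1, 165.7, 83.5]
orientation: [0.813, 2.289, -0.306]
ft_force: [-0.6, 0.1, -0.1]
width: 44.0
```

```bash
python3 - <<'E'
from h import *
T=tilt(42)
delta(lev(31,22),T)
E
```

```text
d [ 0.8 -2.2  0.7] r [ 0.005  0.002 -0.003] rows 0.1 q [ 0.62  0.61  2.03 -1.27  0.74  0.82]
```

Call:
move_arm:
  deltas:
    - [0.8,-2,0.5,0,0,0]
    - [0,0,0,0,0,0]
    - [0,0,0,0,0,0]
  hand: 0.3

```text
t: 19.3
ee_pos: [551.5, 164.0, 82.3]
orientation: [0.814, 2.289, -0.307]
ft_force: [0.3, 0.5, -0.5]
width: 31.2
```

```bash
python3 - <<'E'
from h import *
T=tilt(42)
delta(lev(31,22),T)
snap("wrist","w13");crop(load("w13"),150,130,360,300,3.6,"pics/c13.png")
E
```

```text
d [-0.2  0.3 -0. ] r [ 0.005  0.002 -0.002] rows 0.0 q [ 0.62  0.61  2.03 -1.27  0.74  0.82]
```

View pics/c13.png

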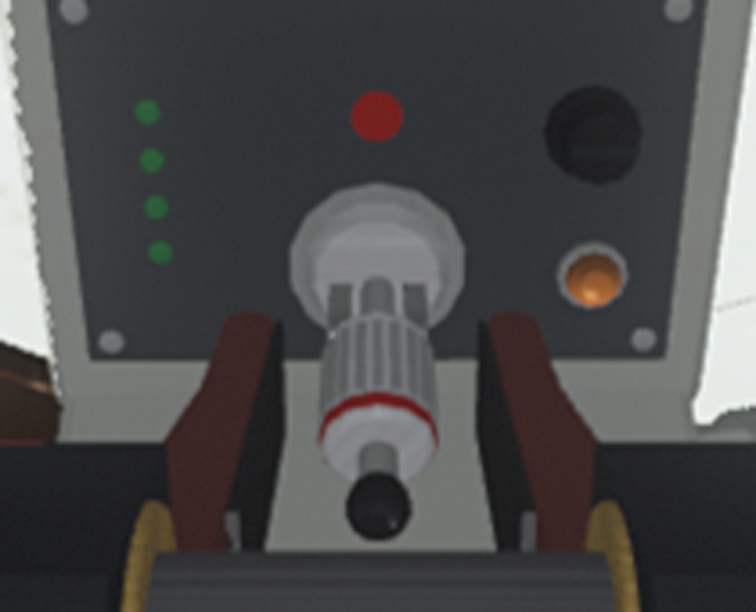

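Call:
move_arm:
  deltas:
    - [0,0,0,0,0,0]
    - [0,0,0,0,0,0]
    - [0,0,0,0,0,0]
    - [0,0,0,0,0,0]
    - [0,0,0,0,0,0]
  hand: 1

```text
t: 19.77
ee_pos: [551.1, 163.8, 82.5]
orientation: [0.814, 2.289, -0.307]
ft_force: [-0.0, -0.4, -1.2]
width: 17.1
```

```bash
python3 - <<'E'
from h import *
T=tilt(42)
delta(lev(31,22),T); delta(lev(40,22),T)
E
```

```text
d [-0.2  0.6  0.3] r [ 0.004  0.002 -0.002] rows 0.0 q [ 0.62  0.61  2.03 -1.27  0.74  0.82]
d [-3.3  0.7 -8.2] r [ 0.004  0.002 -0.002] rows 0.2 q [ 0.62  0.61  2.03 -1.27  0.74  0.82]
```

Call:
move_arm:
  deltas:
    - [-1.5,0,-4,0,0,0]
    - [-1.5,0,-4,0,0,0]
    - [-0.5,0,-1.2,0,0,0]

```text
t: 20.02
ee_pos: [548.0, 166.3, 91.0]
orientation: [0.814, 2.291, -0.307]
ft_force: [8.2, -4.6, -17.9]
width: 17.3
```

```bash
python3 - <<'E'
from h import *
T=tilt(42)
delta(lev(31,22),T); delta(lev(40,22),T)
snap("wrist","w14");crop(load("w14"),150,130,360,300,3.6,"pics/c14.png")
E
```

```text
d [2.5 0.6 9.2] r [ 0.004  0.    -0.002] rows 0.2 q [ 0.63  0.59  2.03 -1.25  0.75  0.8 ]
d [-0.5  0.7  0.7] r [ 0.004  0.    -0.002] rows 0.0 q [ 0.63  0.59  2.03 -1.25  0.75  0.8 ]
```

View pics/c14.png

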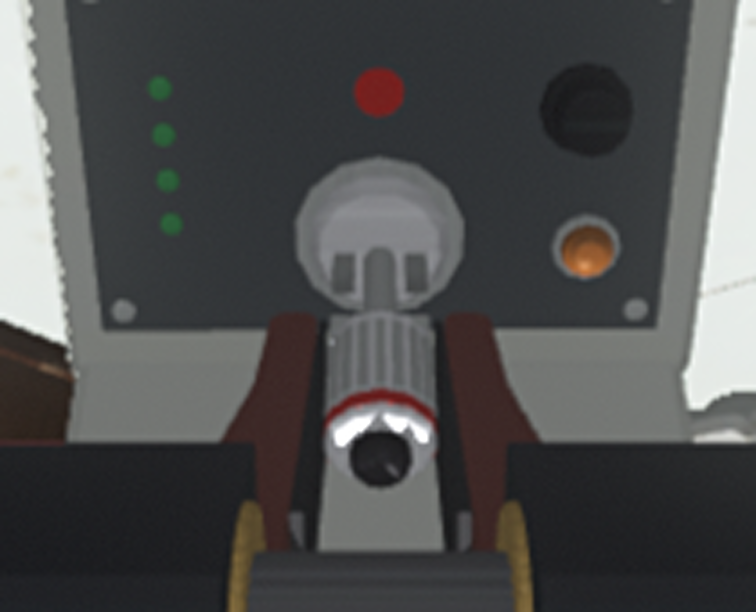

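```bash
python3 - <<'E'
from h import *
T=tilt(42)
for a in range(22,50,4): print(a, np.round(T.inv().apply(lev(39.7,a+4)-lev(39.7,a)),2))
delta(lev(39.7,48),T)
E
```

```text
22 [ 2.64 -0.   -0.86]
26 [ 2.69  0.   -0.67]
30 [ 2.73  0.   -0.48]
34 [ 2.76 -0.   -0.29]
38 [ 2.77 -0.   -0.1 ]
42 [2.77 0.   0.1 ]
46 [ 2.76 -0.    0.29]
d [17.1  0.7 -1.3] r [ 0.004 -0.    -0.002] rows 0.4 q [ 0.63  0.59  2.03 -1.25  0.75  0.8 ]
```

Call:
move_arm:
  deltas:
    - [2.6,0,-1.5,0,0,0]
    - [2.7,0,-1.2,0,0,0]
    - [2.7,0,-1.0,0,0,0]
    - [2.8,0,-0.8,0,0,0]

```text
t: 20.4
ee_pos: [540.6, 172.2, 87.8]
orientation: [0.815, 2.289, -0.309]
ft_force: [5.6, -4.3, -5.1]
width: 16.9
```

```bash
python3 - <<'E'
from h import *
T=tilt(42)
delta(lev(39.7,48),T)
from workcell import ctrl
q=todem(ctrl.get_obs()["ee_pos"])-np.array([-40,-.2,53.7]); print(q,np.hypot(q[0],q[2]),np.degrees(np.arctan2(-q[0],q[2])))
snap("wrist","w15");crop(load("w15"),150,130,360,300,3.6,"pics/c15.png")
E
```

```text
d [8.1 0.7 2.8] r [ 0.003  0.002 -0.003] rows 0.2 q [ 0.65  0.6   2.04 -1.24  0.76  0.82]
[-25.36223766  -0.72752806  34.08172941] 42.48302459854363 36.655124047884804
```

View pics/c15.png

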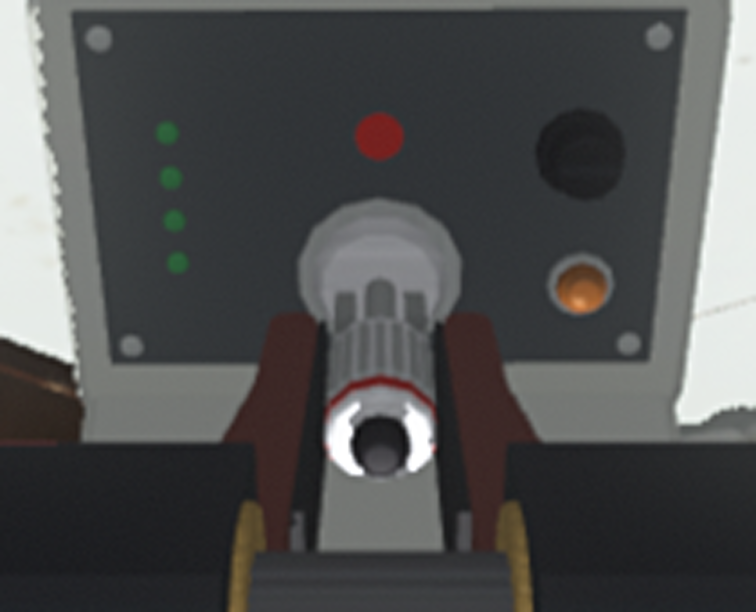

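Call:
move_arm:
  deltas:
    - [3,0,-0.5,0,0,0]
    - [3,0,-0.2,0,0,0]
    - [3,0,0,0,0,0]
    - [3,0,0.2,0,0,0]
    - [2,0,0.2,0,0,0]

```text
t: 20.87
ee_pos: [534.5, 177.2, 81.2]
orientation: [0.816, 2.281, -0.313]
ft_force: [5.5, -3.9, -3.2]
width: 17.2
```

```bash
python3 - <<'E'
from h import *
T=tilt(42)
delta(lev(39.7,48),T)
from workcell import ctrl
q=todem(ctrl.get_obs()["ee_pos"])-np.array([-40,-.2,53.7]); print(q,np.hypot(q[0],q[2]),np.degrees(np.arctan2(-q[0],q[2])))
snap("wrist","w16");crop(load("w16"),150,130,360,300,3.6,"pics/c16.png")
E
```

```text
d [-2.1  0.7  3.3] r [ 0.     0.01  -0.005] rows 0.1 q [ 0.67  0.61  2.04 -1.25  0.77  0.85]
[-33.28655006  -0.70639289  27.50993686] 43.183226386339015 50.427696927487354
```

View pics/c16.png

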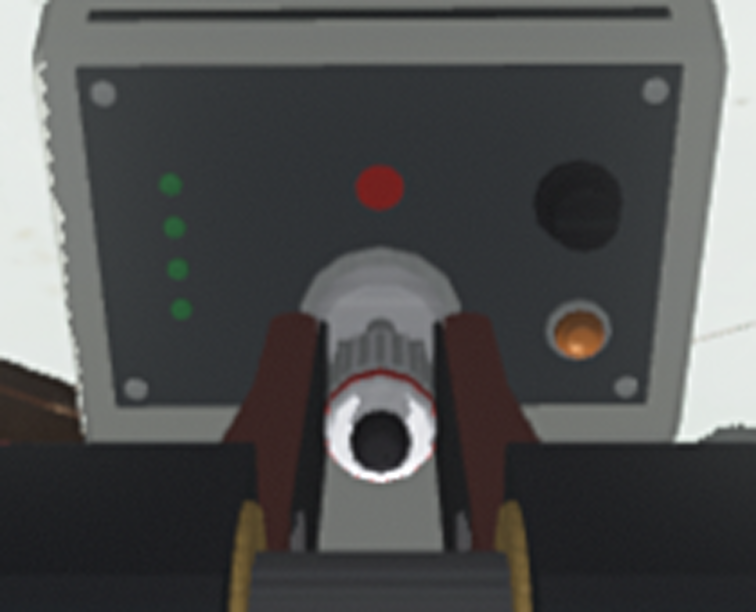

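Call:
move_arm:
  deltas:
    - [2.5,0,0.3,0,0,0]
    - [2.5,0,0.3,0,0,0]

```text
t: 21.08
ee_pos: [533.0, 178.4, 78.8]
orientation: [0.816, 2.277, -0.315]
ft_force: [5.9, -3.6, -2.6]
width: 16.9
```

```bash
python3 - <<'E'
from h import *
from workcell import ctrl
o=ctrl.get_obs()
q=todem(o["ee_pos"])-np.array([-40,-.2,53.7]); print(q,np.hypot(q[0],q[2]),np.degrees(np.arctan2(-q[0],q[2])))
print(R.from_rotvec(o["orientation"]).inv().apply(o["ft_force"]))
E
```

```text
[-35.1450439   -0.64719816  25.07718751] 43.17452309292674 54.49084764926048
[-3.25050783  1.00684178  6.55350157]
```

Call:
move_arm:
  deltas:
    - [2.5,0,0.4,0,0,0]
    - [2.5,0,0.4,0,0,0]

```text
t: 21.25
ee_pos: [532.9, 178.6, 77.8]
orientation: [0.816, 2.269, -0.32]
ft_force: [9.1, -8.4, 2.9]
width: 17.2
```

```bash
python3 - <<'E'
from h import *
from workcell import ctrl
o=ctrl.get_obs()
q=todem(o["ee_pos"])-np.array([-40,-.2,53.7]); print(q,np.hypot(q[0],q[2]),np.degrees(np.arctan2(-q[0],q[2])))
print(R.from_rotvec(o["orientation"]).inv().apply(o["ft_force"]),np.degrees(np.arccos(-R.from_rotvec(o["orientation"]).apply([0,0,1])[2])))
snap("wrist","w17");crop(load("w17"),150,130,360,300,3.6,"pics/c17.png")
E
```

```text
[-35.368073    -0.59341354  24.073318  ] 42.7834690881008 55.75879572993527
[-10.99538245  -0.64349825   6.38521775] 43.272027861840336
```

View pics/c17.png

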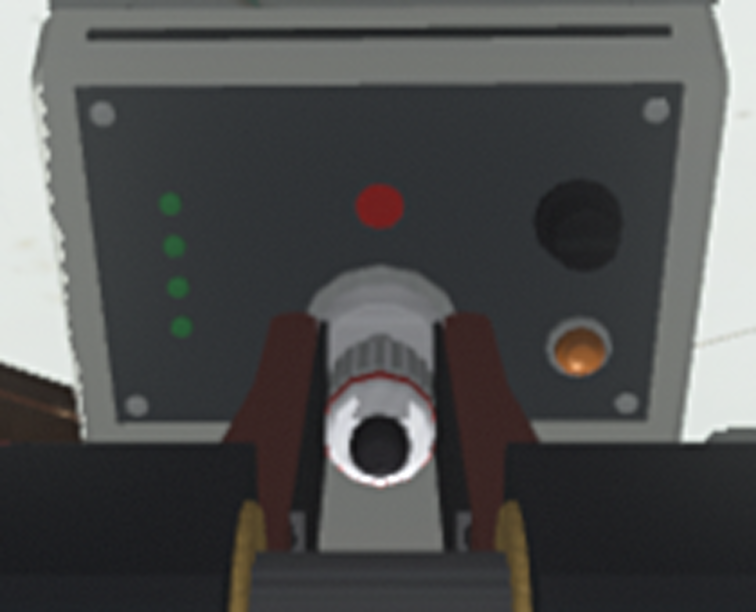

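Call:
move_arm:
  deltas:
    - [0.5,0,0,0,0,0]
    - [0,0,0,0,0,0]
    - [0,0,0,0,0,0]
    - [0,0,0,0,0,0]
    - [0,0,0,0,0,0]
  hand: 0

```text
t: 21.72
ee_pos: [533.2, 179.2, 79.5]
orientation: [0.816, 2.265, -0.319]
ft_force: [-1.6, -0.5, -0.1]
width: 43.3
```

```bash
python3 - <<'E'
from h import *
snap("wrist","w18");crop(load("w18"),150,130,360,300,3.6,"pics/c18.png")
E
```

```text
(no output)
```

View pics/c18.png

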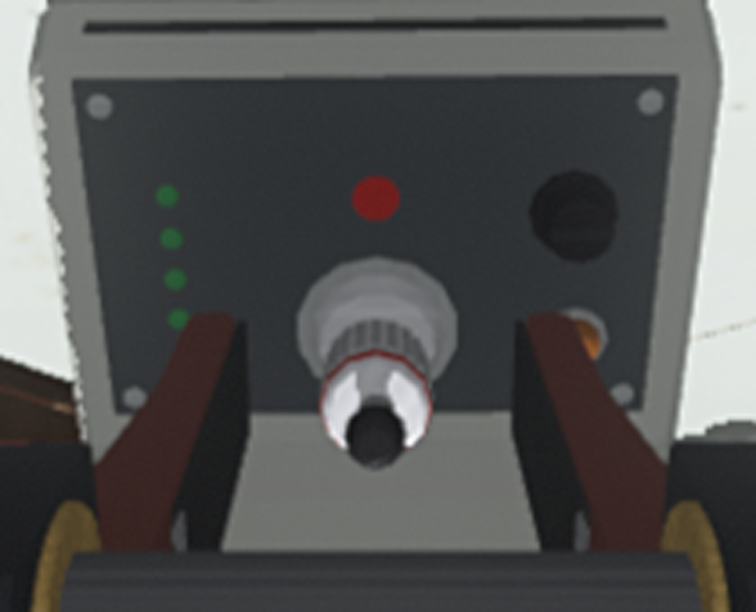

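Call:
move_arm:
  deltas:
    - [0,0,-10,0,0,0]
    - [0,0,-20,0,0,0]
    - [0,0,-25,0,0,0]
    - [0,0,0,0,0,0]
    - [0,0,0,0,0,0]

```text
t: 22.18
ee_pos: [501.2, 204.3, 121.3]
orientation: [0.816, 2.267, -0.32]
ft_force: [0.7, -0.2, -0.2]
width: 44.1
```

```bash
python3 - <<'E'
from h import *
np.set_printoptions(precision=1,suppress=True)
w=snap("wrist","w19");W=todem(cloud(w))
m=(W[...,0]>-105)&(W[...,0]<-40)&(abs(W[...,1])<14)&(W[...,2]<121)
h=W[...,2]-(22+(W[...,0]+85)*.7)
m&=h>8
P=W[m]
for a in (44,48,52):
  piv=np.array([-40,53.7]);a=np.radians(a);uu=np.array([-np.sin(a),np.cos(a)]);nn=np.array([-np.cos(a),-np.sin(a)])
  s=(P[:,[0,2]]-piv)@uu; n=(P[:,[0,2]]-piv)@nn
  print(a)
  for s0 in range(15,66,3):
    k=(s>=s0)&(s<s0+3)
    if k.sum()>3: print(s0,k.sum(),"y",P[k,1].min(),P[k,1].max(),"n",np.percentile(n[k],[5,95]))
v,u=np.where(m)
crop(w,u.min()-50,max(v.min()-50,0),u.max()+50,v.max()+30,4,"pics/c19.png")
E
```

```text
0.767944870877505
24 12 y -9.143270661857326 8.345071973422955 n [ 5.9 11.4]
27 15 y -8.184737434008959 6.647410390230565 n [ 8.3 12.2]
30 19 y -8.092422171591245 8.215919598435809 n [ 6.7 12.3]
33 12 y -8.877509282632705 7.2907757753655345 n [ 7.9 12.7]
36 25 y -9.569068863882988 8.833533012629294 n [ 4.6 12.6]
39 30 y -9.463695881492123 8.703459946580505 n [ 4.8 12.8]
42 69 y -9.380784555431992 8.579206880343369 n [ 1.8 12.5]
45 212 y -8.539027140091767 7.7603721128374605 n [-2.2 11.1]
54 9 y -4.359227849268481 2.2529938883473126 n [7.5 9.4]
57 87 y -4.384008698287343 4.417595976102404 n [1.3 9.1]
60 35 y -3.576040644781181 2.9251911492289926 n [2.5 7.3]
0.8377580409572782
24 9 y -6.631722262707415 7.52418776360746 n [6.4 9.5]
27 13 y -9.143270661857326 8.345071973422955 n [ 4.1 10.1]
30 16 y -8.092422171591245 8.215919598435809 n [ 5.5 10.1]
33 17 y -8.877509282632705 8.147194763143094 n [ 4.4 10.2]
36 23 y -9.569068863882988 8.833533012629294 n [ 3.5 10.1]
39 27 y -9.463695881492123 8.752123908408112 n [ 1.4 10. ]
42 55 y -9.380784555431992 8.651883621825336 n [-4.5  9.5]
45 234 
[... 180 characters left out ...]
984857225668 2.9251911492289926 n [-1.7  4.1]
0.9075712110370514
24 5 y -6.631722262707415 5.063952227744405 n [5.3 7.5]
27 13 y -9.143270661857326 8.345071973422955 n [2.2 7.7]
30 18 y -8.184737434008959 8.215919598435809 n [3.7 8. ]
33 18 y -8.877509282632705 8.147194763143094 n [2.1 7.8]
36 23 y -9.569068863882988 8.833533012629294 n [0.9 7.5]
39 23 y -9.463695881492123 8.752123908408112 n [-1.5  7.2]
42 54 y -9.380784555431992 8.651883621825336 n [-10.    6.7]
45 239 y -8.539027140091767 8.545396955087483 n [-7.   5.6]
54 5 y -3.647955581976442 1.529255583326697 n [-0.   1.5]
57 81 y -4.384008698287343 4.417595976102404 n [-7.  1.]
60 45 y -3.5984857225668 2.921833234574348 n [-5.8 -0.1]
```

View pics/c19.png

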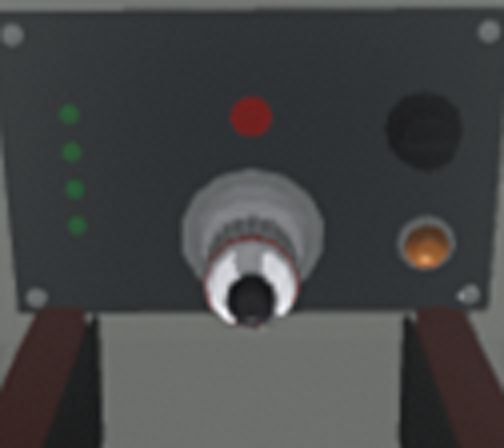

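Call:
move_arm:
  deltas:
    - [0,0,-35,0,0,0]
    - [0,0,-35,0,0,0]
    - [0,0,-20,0,0,0]
    - [0,0,0,0,0,0]
    - [0,0,0,0,0,0]

```text
t: 22.65
ee_pos: [452.5, 242.3, 185.5]
orientation: [0.818, 2.269, -0.328]
ft_force: [0.3, 0.7, -0.9]
width: 44.0
```

```bash
python3 - <<'E'
from h import *
t=snap("top","t20");s=snap("side","s20");snap("wrist","w20")
crop(t,130,140,290,250,4.5,"pics/c20.png");crop(s,160,80,320,220,4.5,"pics/c21.png")
W=cloud(t)
b=np.zeros(W.shape[:2],bool);b[150:200,200:245]=1
P=W[b&(abs(W[...,2]-213)<6)];print(len(P),cv2.minAreaRect(P[:,:2].astype(np.float32)))
Ws=cloud(s);b[:]=0;b[90:190,220:320]=1
for z in (213,188,162):
  P=Ws[b&(abs(Ws[...,2]-z)<5)]
  if len(P): print(z,len(P),cv2.minAreaRect(P[:,:2].astype(np.float32)))
E
```

```text
257 ((599.0606689453125, 139.5886993408203), (52.351470947265625, 48.53367614746094), 26.86290740966797)
213 419 ((569.46630859375, 53.15614318847656), (167.53187561035156, 223.19276428222656), 4.3806681632995605)
188 285 ((604.4474487304688, 132.06683349609375), (386.8003234863281, 285.9759521484375), 77.66039276123047)
162 153 ((631.1866455078125, 138.67312622070312), (382.7922668457031, 137.58335876464844), 89.99393463134766)
```

View pics/c20.png

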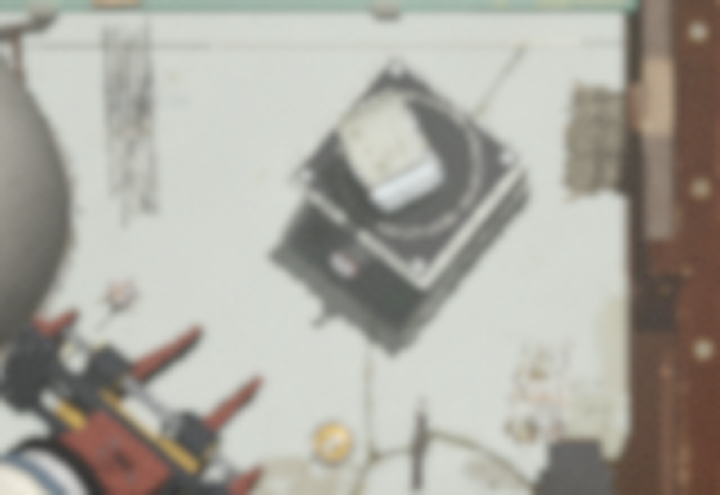

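View pics/c21.png

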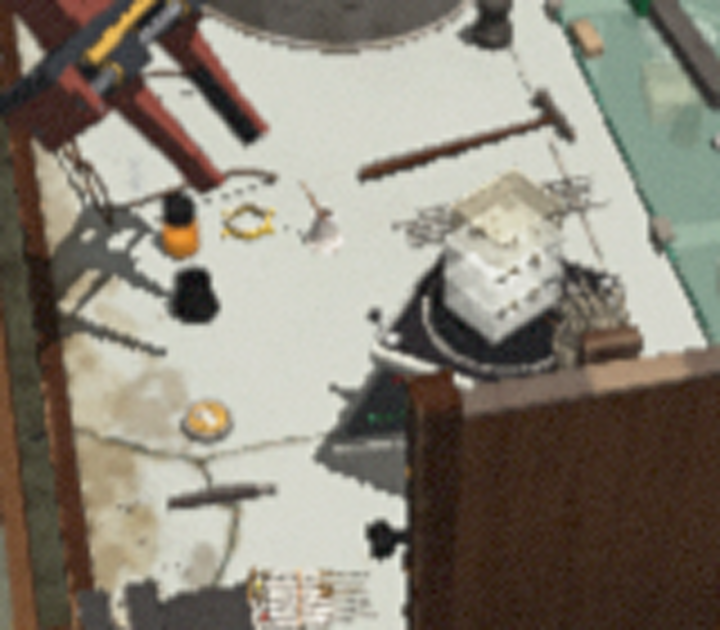

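View pics/w20.png

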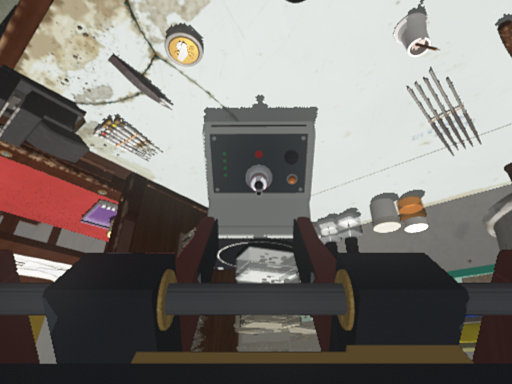

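```bash
python3 -c "
from workcell import ctrl
print(ctrl.close_job())"
```

```text
the job is handed in; nothing more can be done
None
```

I stacked the clear box on the base box and the smoky box on the clear one. Then I raised the collar, swung the lever down to its lower stop, let the collar drop and backed the arm away. I handed the job in at about 22.8 s of the 72 s allowed; the hand-in reports no verdict.

- **Stack:** In wrist-camera depth fits, the clear box was about 2 mm off the base box and the smoky box about 2 mm off the clear one. Both were lined up to within about 1°. In the last pictures all three stood square and level. The base box's final position was not measured directly, because its top is covered.
- **Switch:** Depth points after release put the lever at about 48°. The collar's top edge was back 48 mm from the pivot, as it was at the start, so it is down and locked. While I was swinging the lever, its angle worked out from the tool position and my pivot estimate read about 54–56° at the stop. I put that down to pivot error and slip in the grip.
- **Bystanders and contact:** In the last pictures the loupe, tweezers, oil cup and vial stand in place by eye. The force reading was about zero, so the robot was touching nothing.
- **Check that failed:** A last side-camera fit of the stack picked up background points and gave no usable numbers. For the final stack I relied on the pictures and on a top-camera fit, which put the smoky box at (599, 140) mm.

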